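Lock the glue slug in the bolted store box

ROBOT

A 6-joint arm with a two-finger parallel gripper is mounted at the origin on a cart in front of the work surface, level with it; the furniture and walls round the work are solid. World frame = base frame: x ahead of the robot, y to its left, z up, the work surface at z = 0. Lengths are in mm, angles in rad, forces in N, time in s.
With the tool pointing down it reaches from about 350 to 975 mm from the base axis. Payload 7.1 kg.
Tool frame: the origin (TCP) lies at the very end of the fingers, on their centre line; the grasp point (between the pads) lies 19 mm behind it; z points along the fingers, y is the direction in which the jaws open and shut (so a half turn about z gives the same grasp; the last joint's range is limited). The gripper opens to 88 mm and grips with 3 to 60 N. Pads are 20 mm wide; open, the fingers measure 115 mm over their backs; the gripper's body (75 mm by 178 mm) begins 61 mm behind the grasp point.
Start: joints at [1.207, 0.423, 1.63, -0, 1.089, -0.019], TCP at [211.223, 588.209, 222.675] pointing down, gripper open.
Joint ranges: [-3, 3], [-0.9, 2.11], [0.09, 2.58], [-1.31, 4.45], [0.11, 2.69], [-2.54, 2.54]. Speed limits (rad/s): [2.39, 2.39, 3.01, 3.14, 3.14, 3.14].

INTERFACE

Orientations are given as [roll, pitch, yaw] about the fixed x, y, z axes, in that order (R = Rz(yaw) Ry(pitch) Rx(roll)).
In Python, from station import readout, vision, env, nets gives the robot as it stands. The module is installed in compiled form; this text tells all that it offers.
- The arm moves only by the tool carry_out, never from a script. Its arguments are lists of equal length, an entry for each row: "gripper": the opening, from 0 (shut) to 1 (fully open); "travel": the shift along the tool's x, y, z in m, a list of three; "rot": the turn, a rotation vector about the tool's x, y, z in rad, a list of three. In form: {"gripper": [gripper, ...], "travel": [[x, y, z], ...], "rot": [[wx, wy, wz], ...]}. A call has 1 to 5 rows; each row shifts and turns the pose as measured when the row begins, along the tool's axes as they then stand; what a row does not reach is not made up. A row lasts 1/10 s, in which the tool goes at most 50 mm and 8.59 degrees, less where a joint would pass 70% of its speed; a pose out of reach is approached as far as the arm can. A call is refused whole if a number of a shift passes 0.05 or a number of a turn 0.15, either way. A call with a gripper value outside its range is refused whole. The fingers move at their own pace and stop on an object; "newtons" is the grip in N (left out, the last holds). Time passes only in rows, so rows that do not move let the fingers close. It gives the time, the measured TCP pose, the force and the opening at its end, in the units of the state.
- readout.observe(): the state, without advancing time (a new reading comes with each control period).
- vision.grab_frame(name): name is "scene" or "top"; returns the picture (420x560x3 uint8, red, green, blue); there is no depth.
- vision.get_calibration(name): a dict with "intrinsics" (3x3 intrinsics, pixels), "world_from_camera" (4x4, takes a point from camera to world coordinates). Camera axes: x right, y up, looking along -z (the intrinsics and any distortion apply to the point x, -y, -z); pixel columns grow to the right and rows downward; lengths in mm; the calibration is good to about 2 mm. A picture is of the moment at which its call begins. get_calibration takes no time and is no camera call.
- env.job_done(): hands the job in, once; it reports no verdict.
Trained networks look in the newest picture that a camera, given by its name, has taken for a name from the list of things; names that differ only in an ending like _2 or _b are one class to them, and where a whole thing is asked for, a point or a joint stands for the part that bears it (a point fixed in the world has none). Each returns a list of dicts, best first, with "score" (0 to 1); they miss things now and then, are a little off and sometimes report something else, mostly with a low value. They report only what shows in the picture. A call takes as long as a camera call. They do not tell look-alikes from the thing itself.
- nets.find_in(camera, thing): "extent" ([left, top, right, bottom] in pixels, round what is visible of it).
- nets.cut_out(camera, thing): "region" (420x560 bool, what is visible of it) and "extent" ([left, top, right, bottom] in pixels, round what is visible of it).
- nets.spot_point(camera, thing): "at" ([column, row] in pixels: a listed point, or the origin of a listed thing).
The state is a dict: "t": time; "joint_positions": joint angles; "qvel": joint speeds; "joint_torque": joint torques, N m; "tcp_pos": TCP position; "tcp_rot": TCP orientation; "force": force on the tool from outside, world axes, zero at the start; "moment": the same for the moment, N m; "gripper_width": finger opening in mm.
Only numpy, scipy, OpenCV 4.12 (cv2) and the standard library are available. Lean on these libraries where they do the work, as an engineer would, in place of code of your own. Each camera call takes 0.05 s, during which the arm holds its last target.

TASK

Put the upright amber glue slug into the open grey store box so that it stands upright on the box's floor, and close the lid all the way down. Then lock the box with the barrel bolt on its front: lift the bolt's handle out of its notch, slide the bolt to the right through the lid's staple, and drop the handle fully into the right-hand notch. Let go of everything, and do not knock over or shove aside the jars, beakers and bottle that stand around.

Things in the scene. Friction and masses are not known exactly. Their poses are not given: they have to be found in the camera images.
- store_box: Grey steel box fixed to the worktop, 100 mm (its x, front to back) x 200 mm (its y) x 110 mm high, walls 4 mm, floor top 4 mm up, open on top; 15 mm wide, 3 mm high foot flanges at both ends. Origin: centre of its underside. Its front faces its -x; its +y is the left end seen from the front; z up. On the front wall a bolt: 12 mm rod along y, axis at x -66, z 88 mm (all in the box's frame).
- lid_hinge (a point): Middle of the lid's hinge line: along the box's y, at the rear rim (box x +50, z 110 mm).
- open_notch (a point): Notch in which the bolt's handle lies at the start, box y +60 mm. It is one of two notches, each 16 mm wide in y and open at the top, in a steel comb 5 mm thick (box x -84 to -89 mm) that stands in front of the rod. Teeth reach z 102 mm, 14 mm above the point. Point: mid-notch, at the rod's height (z 88 mm). Axes: the box's.
- locking_notch (a point): The other notch, to the right of the first seen from the front (box y +5 mm), where the handle must lie at the end. Point and size as for the open notch. To its right, at box y -61 mm, a fixed keeper (box x -50 to -78 mm) receives the rod's end.
- slug_centre (a point): Amber hot-melt slug, a plain upright cylinder 42 mm in diameter and 98 mm tall, about 0.13 kg, loose on the worktop among beakers and a jar. Point: its centre, half-way up (49 mm above its foot).
- slug: The same slug: origin at the centre of its foot, z along its axis.
- lid (a joint): Lid angle (rad): 0 = fully shut, grows as it opens up and back about the hinge; 1.85 to 2.05 at the start (leaning back past upright), stop at 2.2. A sheet 204 mm wide, 4 mm thick, reaching 104 mm from the hinge. The stiff hinge (0.16 N m of friction) holds it at any angle: push it over from behind and then down, from above, until it lies on the rim.
- lid_edge (a point): Point on the lid's outer face (its top when shut), mid-width, 100 mm from the hinge line, near the free edge.
- staple (a point): Centre of the lid's steel staple, a loop 20 mm wide in y at box y -35 mm that projects 30 mm beyond the lid's front edge and, when shut, hangs 38 mm below it; the rod then passes through it. Were the bolt thrown before the lid is shut, the staple would land on the rod.
- bolt (a joint): Travel of the bolt (m): 0 = drawn back (handle at the open notch; so at the start), 0.055 = fully thrown through the staple (handle at the locking notch). It slides along the box's -y, to the right seen from the front; 1 to 3 N of friction, about 3.5 mm of play in a notch to either side.
- bolt_handle (a joint): Angle of the bolt's handle about the rod (rad): 0 = level, pointing forward (box -x), fully down in a notch (so at the start); positive = lifted; stop at 1.45, nearly upright. It clears the comb's teeth above about 0.9 rad. Let go, it falls by its own weight, and rests on a tooth if it is not over a notch.
- bolt_knob (a point): Centre of the steel ball knob, 20 mm in diameter, at the end of the handle, 55 mm from the rod's axis (shaft 9 to 13 mm thick). It can be pinched from above with the fingers closing along the box's y; the ball then turns between the fingers as the handle swings up.
- steel_beaker: Bystander, to be left alone: plain steel beaker, 77 mm wide at the rim, 89 mm high, near the slug. Origin: centre of its underside.
- glass_beaker: Bystander, to be left alone: clear glass beaker, 60 mm wide, 82 mm high, near the slug. Origin: centre of its underside.
- jar_red: Bystander, to be left alone: white screw-top jar with a red lid, 59 mm wide, 72 mm high, near the slug. Origin: centre of its underside.
- jar_blue: Bystander, to be left alone: white screw-top jar with a blue lid, 59 mm wide, 72 mm high, beside the left end of the box. Origin: centre of its underside.
- dark_bottle: Bystander, to be left alone: dark bottle with a clear cap, 48 mm wide, 147 mm high, beside the right end of the box. Origin: centre of its underside.
Not all that is in view belongs to the job. What is meant by the slug is not purple, and is the larger of those in its own colour.

How it is judged (in metres and radians):
On the way, in this order (a step that is already met when the one before it is completed fails the run):
1. the slug stands upright on the floor of the box (x of slug_centre in the frame of store_box between -0.035 and 0.035 m and y of slug_centre in the frame of store_box between -0.085 and 0.085 m and z of slug_centre in the frame of store_box below 0.06 m and angle between slug's own z axis and vertical below 0.15 rad), for 0.2 s.
2. the lid is shut over it, with the bolt still drawn back (all of step 1 and value of joint lid below 0.05 rad and value of joint bolt below 0.012 m), for 0.2 s.
3. the bolt's handle is lifted out of its notch and the bolt is being slid (value of joint lid below 0.05 rad and value of joint bolt_handle above 0.5 rad and value of joint bolt above 0.02 m), for 0.1 s.
At the end, for the whole second after the job is handed in: The slug stands upright (within 0.15 rad) on the floor inside the box, the lid is shut (below 0.05 rad), the bolt is thrown (travel above 47 mm) and its handle lies down in the locking notch (below 0.12 rad) (all of step 1 and value of joint lid below 0.05 rad and value of joint bolt above 0.047 m and value of joint bolt_handle below 0.12 rad and linear speed of slug below 0.02 m/s); the robot touches nothing.
It fails at once if the steel beaker is knocked over or shoved (tilted over 0.5 rad or moved over 50 mm) (angle between steel_beaker's own z axis and vertical above 0.5 rad or distance of steel_beaker from where it was at the start of the episode above 0.05 m).
It fails at once if the glass beaker is knocked over or shoved (tilted over 0.5 rad or moved over 50 mm) (angle between glass_beaker's own z axis and vertical above 0.5 rad or distance of glass_beaker from where it was at the start of the episode above 0.05 m).
It fails at once if the jar red is knocked over or shoved (tilted over 0.5 rad or moved over 50 mm) (angle between jar_red's own z axis and vertical above 0.5 rad or distance of jar_red from where it was at the start of the episode above 0.05 m).
It fails at once if the jar blue is knocked over or shoved (tilted over 0.5 rad or moved over 50 mm) (angle between jar_blue's own z axis and vertical above 0.5 rad or distance of jar_blue from where it was at the start of the episode above 0.05 m).
It fails at once if the dark bottle is knocked over or shoved (tilted over 0.5 rad or moved over 50 mm) (angle between dark_bottle's own z axis and vertical above 0.5 rad or distance of dark_bottle from where it was at the start of the episode above 0.05 m).
It also fails if it takes over 72 s, if anything falls off the work surface, if the arm or the gripper's body presses on something with over 40 N, if the wrist force passes 120 N, or if a joint passes its speed limit or range.

## Working session

There is one attempt and no reset: what is moved stays moved. The work goes in short steps, Python scripts to look and compute and a tool call to move; the robot and the scene stay as the last step left them, time stands still between calls to the robot, and variables do not carry over. Pictures are saved under pics/ and viewed, and the job is handed in when it is done.

Besides the shell and the picture viewer there is one more tool, called after "Emit:" as name(argument=value, ...), one argument or row to a line, values as JSON. carry_out: Moves the arm, as the interface text tells. Its arguments: {"type":"object","properties":{"gripper":{"type":"array"},"travel":{"type":"array"},"rot":{"type":"array"},"newtons":{"type":"number"}},"required":["gripper","travel","rot"]}

```bash
mkdir -p pics
python3 - <<'E'
from station import readout, vision, env, nets
import cv2, numpy as np
print(readout.observe())
for c in ("scene","top"):
    im=vision.grab_frame(c); cv2.imwrite(f"pics/{c}0.png",im[:,:,::-1])
    k=vision.get_calibration(c); print(c,np.round(k["intrinsics"],1).tolist(),np.round(k["world_from_camera"],3).tolist(),[x for x in k])
E
```

```text
{'t': 0.0, 'joint_positions': array([ 1.20698055e+00,  4.23841675e-01,  1.63069183e+00,  1.98362656e-06,
        1.08858371e+00, -1.89798174e-02]), 'qvel': array([-1.51237421e-03, -1.34773567e-04, -2.19804647e-04,  9.19293929e-05,
       -2.30795864e-04, -1.36164557e-04]), 'joint_torque': array([-7.11500034e-04, -5.44629300e+01, -2.73660976e+01,  6.43116049e-02,
        2.29277147e-02, -1.04169035e-04]), 'tcp_pos': array([211.04206095, 587.70051398, 221.90045321]), 'tcp_rot': array([-3.14006840e+00, -3.06899172e-05,  2.79675575e+00]), 'force': array([ 0.28620609, -0.52187044, -0.53021091]), 'moment': array([-0.05669921,  0.02515563, -0.01350805]), 'gripper_width': 87.80880671753036}
scene [[520.0, 0.0, 266.0], [0.0, 520.0, 212.2], [0.0, 0.0, 1.0]] [[0.577, 0.476, -0.663, -479.705], [-0.816, 0.321, -0.48, -647.082], [-0.016, 0.818, 0.574, 942.679], [0.0, 0.0, 0.0, 1.0]] ['intrinsics', 'world_from_camera']
top [[463.3, 0.0, 280.3], [0.0, 463.3, 214.4], [0.0, 0.0, 1.0]] [[0.014, 0.99, -0.143, 318.498], [-1.0, 0.015, 0.005, 62.31], [0.007, 0.143, 0.99, 1395.729], [0.0, 0.0, 0.0, 1.0]] ['intrinsics', 'world_from_camera']
```

View pics/scene0.png

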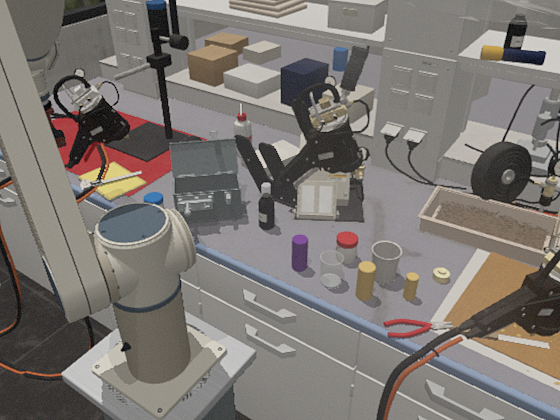

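View pics/top0.png

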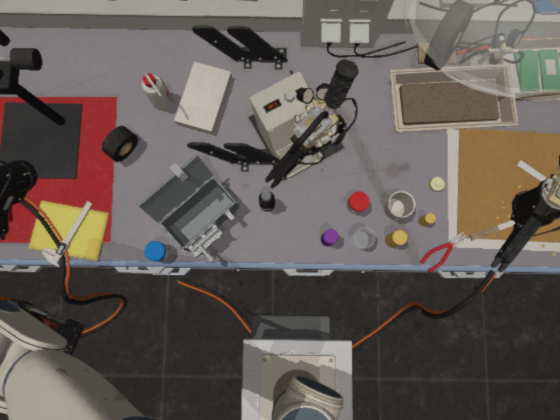

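The larger amber cylinder is at scene (366,280) and top (400,238). Look-alikes are the small amber one at scene (411,286) / top (430,218) and the purple one at scene (300,252) / top (330,237). I choose the larger amber one. Next I'll measure and take a close crop.

```bash
cat > h.py <<'E'
from station import readout, vision, env, nets
import cv2, numpy as np
from scipy.spatial.transform import Rotation as R
np.set_printoptions(precision=3,suppress=True)
CAL={c:vision.get_calibration(c) for c in("scene","top")}
def P(c):
    k=CAL[c]; W=np.array(k["world_from_camera"]); W=np.linalg.inv(W)
    return np.array(k["intrinsics"])@np.diag([1,-1,-1])@W[:3]
def proj(c,X):
    X=np.atleast_2d(X); q=np.c_[X,np.ones(len(X))]@P(c).T; return q[:,:2]/q[:,2:]
def tri(a,b):
    X=cv2.triangulatePoints(P("scene"),P("top"),np.array(a,float).reshape(2,1),np.array(b,float).reshape(2,1))[:,0]
    X=X[:3]/X[3]; e=[np.abs(proj("scene",X)[0]-a).max(),np.abs(proj("top",X)[0]-b).max()]
    return X,max(e)
def atz(c,p,z):
    k=CAL[c];W=np.array(k["world_from_camera"]);d=np.linalg.inv(k["intrinsics"])@[p[0],p[1],1]
    d=W[:3,:3]@(d*[1,-1,-1]);o=W[:3,3];return o+d*(z-o[2])/d[2]
E
python3 - <<'E'
from h import *
im={c:vision.grab_frame(c) for c in("scene","top")}
for t in "store_box lid_hinge open_notch locking_notch slug_centre slug lid_edge staple bolt_knob steel_beaker glass_beaker jar_red jar_blue dark_bottle".split():
    r={c:nets.spot_point(c,t)[:3] for c in("scene","top")}
    s=[[ (np.round(x["at"],1).tolist(),round(x["score"],2)) for x in r[c]] for c in r]
    print(t,s)
    for x in r["scene"][:3]:
      for y in r["top"][:3]:
        X,e=tri(x["at"],y["at"]); 
        if e<6: print("    ",X,round(e,1))
print(readout.observe()["t"])
a=cv2.resize(im["scene"][220:320,270:450],None,fx=4,fy=4,interpolation=2)[:,:,::-1]
cv2.imwrite("pics/crop1.png",a)
a=cv2.resize(im["scene"][120:240,140:290],None,fx=5,fy=5,interpolation=2)[:,:,::-1]
cv2.imwrite("pics/crop2.png",a)
a=cv2.resize(im["top"][145:275,130:290],None,fx=4.5,fy=4.5,interpolation=2)[:,:,::-1]
cv2.imwrite("pics/crop3.png",a)
E
```

```text
store_box [[([209.5, 213.6], 0.89)], [([201.8, 220.2], 0.9), ([218.8, 236.2], 0.24)]]
     [503.34  289.811  -2.962] 1.3
     [447.219 232.322  52.798] 0.3
lid_hinge [[([208.3, 171.3], 0.82)], [([189.6, 196.6], 0.94), ([169.1, 180.9], 0.59)]]
     [547.355 310.979 123.818] 0.7
     [607.944 376.624  72.058] 1.5
open_notch [[([185.5, 204.4], 0.63), ([330.0, 279.9], 0.28)], [([204.4, 251.0], 0.6), ([157.9, 252.5], 0.35)]]
     [396.725 269.281 100.619] 1.3
locking_notch [[([205.5, 204.2], 0.59)], [([217.3, 237.5], 0.84), ([396.9, 238.9], 0.46)]]
     [438.113 233.333  91.512] 0.3
slug_centre [[([298.4, 252.0], 0.96), ([410.8, 285.4], 0.91), ([363.2, 279.8], 0.9)], [([394.5, 239.0], 0.84), ([329.9, 237.4], 0.63), ([426.4, 219.6], 0.62)]]
     [444.896 -86.569  54.892] 1.1
     [ 505.767 -377.344   39.207] 0.0
     [ 444.459 -276.592   52.895] 0.5
slug [[([363.3, 295.4], 0.64), ([409.2, 298.0], 0.59), ([294.8, 269.2], 0.55)], [([392.1, 210.2], 0.7), ([326.3, 240.3], 0.59), ([393.2, 239.3], 0.56)]]
     [ 446.689 -283.344    1.723] 1.4
     [440.519 -80.938  -5.372] 1.7
lid_edge [[([203.1, 137.6], 0.62)], [([168.6, 179.6], 0.92)]]
     [575.469 347.851 217.404] 0.3
staple [[], [([178.7, 173.9], 0.66)]]
bolt_knob [[([183.9, 213.0], 0.44)], [([212.1, 259.8], 0.72)]]
     [371.123 250.106  92.83 ] 2.1
steel_beaker [[([382.5, 274.6], 0.94)], [([391.9, 210.4], 0.82), ([216.7, 236.4], 0.4)]]
     [ 539.183 -286.922    4.026] 0.9
glass_beaker [[([331.0, 278.1], 0.98)], [([360.0, 243.9], 0.61)]]
     [ 435.217 -186.831   18.345] 1.2
jar_red [[([345.3, 257.5], 0.91)], [([357.2, 206.7], 0.65)]]
     [ 545.212 -176.284    8.178] 0.6
jar_blue [[([158.7, 218.5], 0.69)], [([160.4, 252.5], 0.84)]]
     [403.063 413.992 -11.939] 0.9
dark_bottle [[([267.5, 225.3], 0.63)], [([269.7, 203.0], 0.85)]]
     [552.15   90.879   4.323] 1.0
1.6
```

View pics/crop1.png

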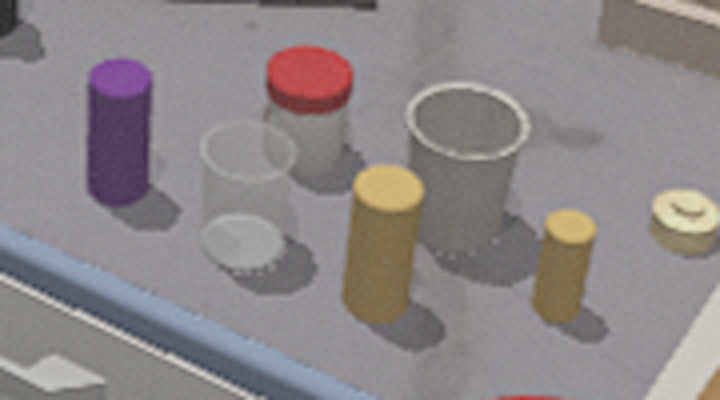

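View pics/crop2.png

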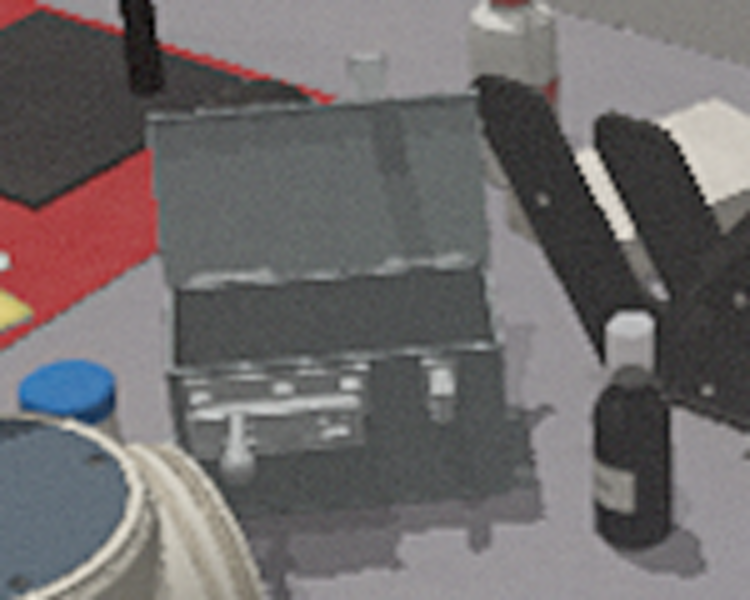

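View pics/crop3.png

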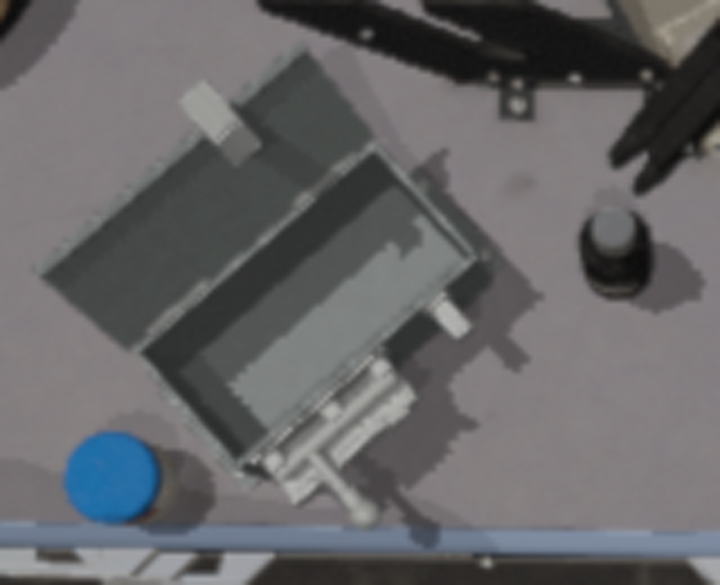

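The picture confirms it: the tall amber slug is at scene crop (380,245), the smaller amber at (565,265) and the purple at (120,130). The box's front (bolt, knob at scene (188,213)) faces the robot, with the lid leaned back. Now I'll fit the box pose on its rim corners in both views, and the slug on its top and foot.

```bash
cat > fit.py <<'E'
from h import *
from scipy.optimize import least_squares
obs=[("top",(50,-100,110),(213.3,177.9)),("top",(-50,-100,110),(236.7,202.3)),("top",(-50,100,110),(184,249)),("top",(50,100,110),(161.8,222.8)),
("scene",(50,-100,110),(237.4,172.4)),("scene",(-50,100,110),(174,194.4)),("scene",(-50,-100,110),(240.6,188.6)),
("top",(-121,60,88),(130+365/4.5,145+508/4.5)),("scene",(-121,60,88),(140+238/5,120+462/5))]
def pts(p,X): 
    c,s=np.cos(p[3]),np.sin(p[3]); return np.array([p[0]+c*X[0]-s*X[1],p[1]+s*X[0]+c*X[1],p[2]+X[2]])
def res(p): return np.concatenate([proj(c,pts(p,X))[0]-o for c,X,o in obs])
r=least_squares(res,[480,270,0,0.7],x_scale=[10,10,10,.1],loss="soft_l1")
if __name__=="__main__":
    print(r.x,np.round(res(r.x).reshape(-1,2),1).tolist())
    r3=least_squares(lambda q:res([q[0],q[1],0,q[2]]),[480,270,0.7],x_scale=[10,10,.1],loss="soft_l1");print(r3.x)
    # slug from masks
    for c in("scene","top"): vision.grab_frame(c)
    M={}
    for c in("scene","top"):
        for m in nets.cut_out(c,"slug")[:4]: print(c,np.round(m["extent"]).tolist(),round(m["score"],2),m["region"].sum()); M.setdefault(c,[]).append(m)
    S=[m for m in M["scene"] if 340<m["extent"][0]<375]; T=[m for m in M["top"] if abs(np.mean(np.array(m["extent"])[[0,2]])-398)<12]
    if S and T:
        th=np.linspace(0,6.283,40)
        def hull(c,p):
            X=np.concatenate([np.c_[p[0]+21*np.cos(th),p[1]+21*np.sin(th),0*th+z] for z in(p[2],p[2]+98)]);q=proj(c,X);return np.r_[q.min(0),q.max(0)]
        f=lambda p:np.r_[hull("scene",p)-S[0]["extent"],hull("top",p)-T[0]["extent"]]
        q=least_squares(f,[445,-280,0]);print("slug",q.x,np.round(f(q.x),1))
E
python3 fit.py
```

```text
[506.67  285.584   1.399   0.746] [[0.3, -1.8], [0.2, -0.3], [-1.6, 0.6], [-2.6, 0.1], [0.9, -0.5], [-0.5, 0.1], [0.7, 0.2], [0.2, 1.6], [0.6, 0.8]]
[507.143 286.039   0.747]
scene [288.0, 238.0, 310.0, 272.0] 0.73 489
scene [170.0, 131.0, 248.0, 223.0] 0.73 5387
scene [356.0, 263.0, 376.0, 297.0] 0.69 609
scene [402.0, 272.0, 419.0, 303.0] 0.66 333
top [322.0, 227.0, 340.0, 247.0] 0.81 237
top [419.0, 217.0, 437.0, 229.0] 0.63 133
top [385.0, 228.0, 406.0, 248.0] 0.61 308
slug [ 448.561 -280.696    1.178] [-0.7 -3.1  0.2  3.4 -0.8  1.2  1.  -2. ]
```

```bash
cat > ov.py <<'E'
from fit import *
import sys
p=[506.9,285.8,0,0.746]; sl=[448,-279,0]
def draw(p,sl,n):
    for c,(x0,y0,x1,y1),k in(("scene",(140,120,290,240),5),("top",(130,145,290,275),4.5)):
        im=vision.grab_frame(c)[:,:,::-1][y0:y1,x0:x1]; a=cv2.resize(im,None,fx=k,fy=k,interpolation=2)
        def line(A,B,col):
            q=proj(c,[pts(p,A),pts(p,B)]);q=((q-[x0,y0]+.5)*k).astype(int);cv2.line(a,tuple(map(int,q[0])),tuple(map(int,q[1])),col,1)
        v=[(50,-100),(-50,-100),(-50,100),(50,100)]
        for i in range(4):
            for z in(0,110): line((*v[i],z),(*v[(i+1)%4],z),(0,255,0))
            line((*v[i],0),(*v[i],110),(0,255,0))
        line((-66,60,88),(-121,60,88),(0,0,255)); line((-66,100,88),(-66,-61,88),(255,0,0))
        cv2.imwrite(f"pics/{n}_{c}.png",a)
    for c,(x0,y0,x1,y1),k in(("scene",(280,230,440,310),4.8),("top",(310,180,450,260),5)):
        im=vision.grab_frame(c)[:,:,::-1][y0:y1,x0:x1]; a=cv2.resize(im,None,fx=k,fy=k,interpolation=2)
        th=np.linspace(0,6.283,60)
        for z in(0,98):
            q=proj(c,np.c_[sl[0]+21*np.cos(th),sl[1]+21*np.sin(th),0*th+z+sl[2]]);cv2.polylines(a,[((q-[x0,y0]+.5)*k).astype(np.int32)],True,(0,255,0),1)
        cv2.imwrite(f"pics/{n}s_{c}.png",a)
draw(p,sl,sys.argv[1])
E
python3 ov.py a; python3 -c "
import cv2,numpy as np
a=[cv2.imread(f'pics/as_{c}.png') for c in('scene','top')]
w=min(x.shape[1] for x in a);cv2.imwrite('pics/as.png',cv2.resize(np.vstack([x[:,:w] for x in a]),None,fx=.75,fy=.75))"
```

```text
(no output)
```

View pics/a_scene.png

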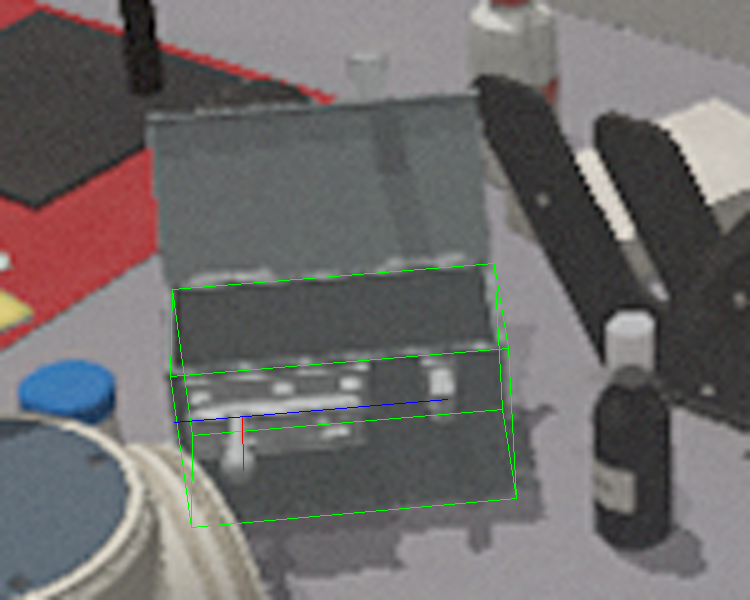

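View pics/a_top.png

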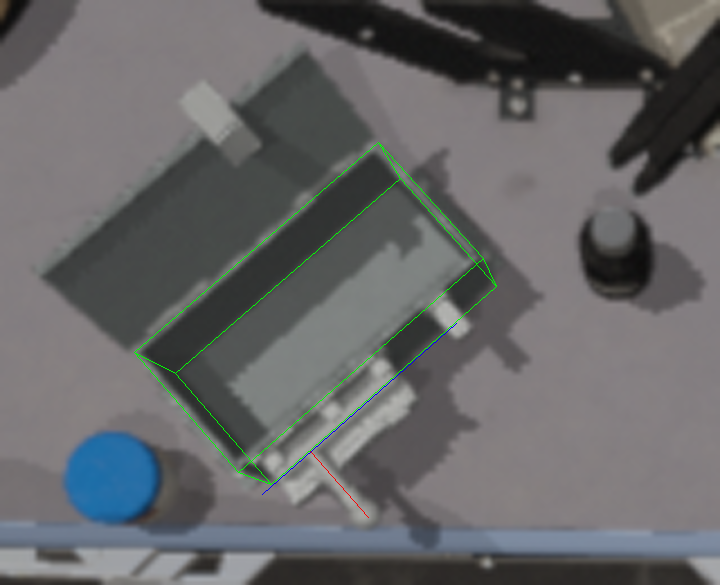

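View pics/as.png

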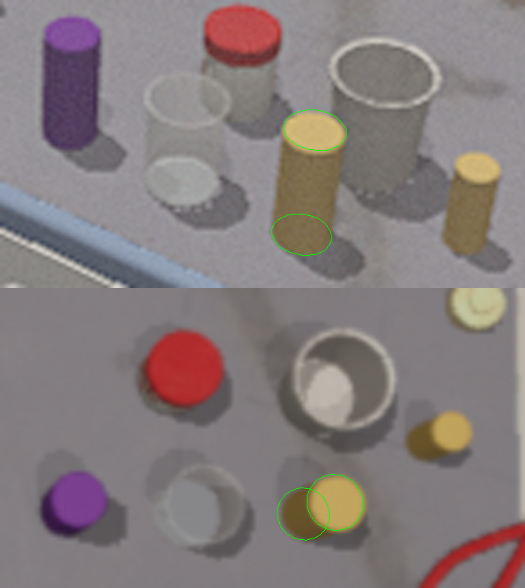

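```bash
cat > fit2.py <<'E'
import fit; from fit import *
fit.obs[:]=[(c,X,(o[0]-.45,o[1]-.45)) for c,X,o in fit.obs]
# drop knob from rim fit to cross-check
ob=fit.obs[:7]
def res2(q,ob=ob): return np.concatenate([proj(c,pts([q[0],q[1],0,q[2]],X))[0]-o for c,X,o in ob])
a=least_squares(res2,[480,270,.7],x_scale=[10,10,.1],loss="soft_l1");print("rim",a.x,res2(a.x).round(1))
b=least_squares(lambda q:res2(q,fit.obs),[480,270,.7],x_scale=[10,10,.1],loss="soft_l1");print("all",b.x)
X,e=tri(fit.obs[8][2],fit.obs[7][2]);print("knob tri",X,e,"pred",pts([a.x[0],a.x[1],0,a.x[2]],(-121,60,88)))
p=[b.x[0],b.x[1],0,b.x[2]]
# lid from net
L,_=tri((203.1,137.6),(168.6,179.6)); d=L-np.array(pts(p,(50,0,110))); c,s=np.cos(p[3]),np.sin(p[3]); print("lid edge box",c*d[0]+s*d[1],-s*d[0]+c*d[1],d[2])
E
python3 fit2.py; sed -i 's/^p=.*/p=[508,287,0,0.747]; sl=[448,-279,0]/' ov.py
```

```text
rim [507.37  286.851   0.752] [ 0.2 -1.6  0.2 -0.2 -1.2  0.9 -2.4  0.6  1.1  0.  -0.   0.8  1.   0.7]
all [508.203 287.755   0.746]
knob tri [380.702 251.494  90.152] 0.8122552035539172 pred [378.033 247.954  88.   ]
lid edge box 40.1888217484747 -1.5122899526732567 107.40409512689715
```

The slug overlay matches at (448,-279). The box fits at about (508,287.5), yaw 0.747, with the knob measured at z 90 (expected 88), the lid near 1.93 rad and the slug foot at z 1. I'll write a planner that prints suggested rows.

```bash
cat > plan.py <<'E'
from h import *
import sys
def plan(tgt,rpy,n=5,step=45,rs=0.14):
    o=readout.observe(); p=np.array(o["tcp_pos"]);Rm=R.from_euler("xyz",o["tcp_rot"]);Rt=R.from_euler("xyz",rpy)
    T=[];W=[]
    for i in range(n):
        d=np.array(tgt)-p;L=np.linalg.norm(d); w=(Rm.inv()*Rt).as_rotvec();a=np.linalg.norm(w)
        k=min(1,step/max(L,1e-9));m=min(1,rs/max(a,1e-9))
        t=Rm.inv().apply(d*k); w=w*m
        T.append(np.round(t/1000,4).tolist());W.append(np.round(w,3).tolist())
        p=p+Rm.apply(t);Rm=Rm*R.from_rotvec(w)
        if L<step and a<rs: break
    print("t",o["t"],"tcp",np.round(o["tcp_pos"],1),np.round(o["tcp_rot"],3),"F",np.round(o["force"],1),"w",round(o["gripper_width"],1),"q",np.round(o["joint_positions"],2))
    print("travel",T);print("rot",W)
if __name__=="__main__":
    v=[float(x) for x in sys.argv[1:]]
    plan(v[:3],v[3:6],*( [int(v[6])] if len(v)>6 else []),*(v[7:]))
E
python3 plan.py 430 100 250 3.14159 0 0.747
```

```text
t 2.0 tcp [211.2 588.2 222.7] [ 3.142 -0.     2.797] F [-0.2 -0.6 -0.1] w 87.8 q [ 1.21  0.42  1.63  0.    1.09 -0.02]
travel [[-0.0312, -0.0324, -0.0023], [-0.0354, -0.0277, -0.0023], [-0.0389, -0.0225, -0.0023], [-0.0417, -0.0169, -0.0023], [-0.0436, -0.0109, -0.0023]]
rot [[0.0, -0.0, 0.14], [0.0, -0.0, 0.14], [0.0, -0.0, 0.14], [0.0, -0.0, 0.14], [0.0, -0.0, 0.14]]
```

Emit:
carry_out(
  gripper=[1, 1, 1, 1, 1],
  travel=[
    [-0.031, -0.032, -0.002],
    [-0.035, -0.028, -0.002],
    [-0.039, -0.022, -0.002],
    [-0.042, -0.017, -0.002],
    [-0.044, -0.011, -0.002],
  ],
  rot=[
    [0, 0, 0.14],
    [0, 0, 0.14],
    [0, 0, 0.14],
    [0, 0, 0.14],
    [0, 0, 0.14],
  ],
)

```text
t: 2.5
tcp_pos: [302.6, 381.1, 232.1]
tcp_rot: [3.139, -0.002, 2.079]
force: [0.4, 0.5, 0.1]
gripper_width: 87.9
```

```bash
cd .;python3 plan.py 430 100 250 3.14159 0 0.747
```

```text
t 2.5 tcp [302.6 381.1 232.1] [ 3.139 -0.002  2.079] F [0.4 0.5 0.1] w 87.9 q [0.87 0.21 1.92 0.   1.01 0.37]
travel [[-0.0448, -0.0037, -0.0027], [-0.0448, 0.0026, -0.0027], [-0.0441, 0.0088, -0.0027], [-0.0424, 0.0149, -0.0027], [-0.0399, 0.0206, -0.0026]]
rot [[0.0, -0.0, 0.14], [0.0, -0.0, 0.14], [0.0, -0.0, 0.14], [0.0, -0.0, 0.14], [0.0, -0.0, 0.14]]
```

Emit:
carry_out(
  gripper=[1, 1, 1, 1, 1],
  travel=[
    [-0.045, -0.004, -0.003],
    [-0.045, 0.003, -0.003],
    [-0.044, 0.009, -0.003],
    [-0.042, 0.015, -0.003],
    [-0.04, 0.021, -0.003],
  ],
  rot=[
    [0, 0, 0.14],
    [0, 0, 0.14],
    [0, 0, 0.14],
    [0, 0, 0.14],
    [0, 0, 0.14],
  ],
)

```text
t: 3.0
tcp_pos: [396.3, 167.3, 248.3]
tcp_rot: [3.138, -0.006, 1.351]
force: [0.9, -0.1, 0.9]
gripper_width: 87.8
```

```bash
cd .;python3 plan.py 448 -279 230 3.14159 0 0.747
```

```text
t 3.0 tcp [396.3 167.3 248.3] [ 3.138 -0.006  1.351] F [ 0.9 -0.1  0.9] w 87.8 q [0.37 0.09 2.02 0.   1.03 0.59]
travel [[-0.0425, 0.0148, 0.0016], [-0.04, 0.0206, 0.0017], [-0.0367, 0.0259, 0.0017], [-0.0328, 0.0308, 0.0018], [-0.0281, 0.0351, 0.0018]]
rot [[0.0, -0.001, 0.14], [0.0, -0.001, 0.14], [0.0, -0.001, 0.14], [0.0, -0.001, 0.14], [0.0, -0.0, 0.044]]
```

Emit:
carry_out(
  gripper=[1, 1, 1, 1, 1],
  travel=[
    [-0.042, 0.015, 0.002],
    [-0.04, 0.021, 0.002],
    [-0.037, 0.026, 0.002],
    [-0.033, 0.031, 0.002],
    [-0.028, 0.035, 0.002],
  ],
  rot=[
    [0, 0, 0.14],
    [0, 0, 0.14],
    [0, 0, 0.14],
    [0, 0, 0.14],
    [0, 0, 0.044],
  ],
)

```text
t: 3.5
tcp_pos: [423.1, -65.4, 239.8]
tcp_rot: [3.137, -0.013, 0.719]
force: [0.6, 0.0, 1.1]
gripper_width: 87.4
```

```bash
cd .;python3 plan.py 448 -279 230 3.14159 0 0.747
```

```text
t 3.5 tcp [423.1 -65.4 239.8] [ 3.137 -0.013  0.719] F [0.6 0.  1.1] w 87.4 q [-0.19  0.1   2.03  0.01  1.    0.66]
travel [[-0.0255, 0.037, 0.0019], [-0.0265, 0.0363, 0.002], [-0.0265, 0.0363, 0.002], [-0.0265, 0.0363, 0.002], [-0.0208, 0.0284, 0.0016]]
rot [[0.004, -0.013, -0.028], [-0.0, 0.0, 0.0], [0.0, 0.0, 0.0], [0.0, 0.0, 0.0], [0.0, 0.0, 0.0]]
```

Emit:
carry_out(
  gripper=[1, 1, 1, 1, 1],
  travel=[
    [-0.026, 0.037, 0.002],
    [-0.027, 0.036, 0.002],
    [-0.027, 0.036, 0.002],
    [-0.027, 0.036, 0.002],
    [-0.021, 0.028, 0.002],
  ],
  rot=[
    [0.004, -0.013, -0.028],
    [0, 0, 0],
    [0, 0, 0],
    [0, 0, 0],
    [0, 0, 0],
  ],
)

```text
t: 4.0
tcp_pos: [444.8, -290.8, 230.8]
tcp_rot: [3.138, -0.002, 0.744]
force: [0.9, 1.1, -0.6]
gripper_width: 88.0
```

```bash
cd .;python3 plan.py 448 -279 62 3.14159 0 0.747
```

```text
t 4.0 tcp [ 444.8 -290.8  230.8] [ 3.138 -0.002  0.744] F [ 0.9  1.1 -0.6] w 88.0 q [-0.6   0.27  1.83  0.    1.03  0.23]
travel [[0.0027, -0.0019, 0.0449], [0.0028, -0.0017, 0.0449], [0.0028, -0.0017, 0.0449], [0.0021, -0.0013, 0.0342]]
rot [[0.004, -0.002, -0.003], [-0.0, 0.0, 0.0], [0.0, -0.0, -0.0], [0.0, 0.0, 0.0]]
```

Emit:
carry_out(
  gripper=[1, 1, 1],
  travel=[
    [0.01, -0.007, 0.03],
    [0, 0, 0.03],
    [0, 0, 0],
  ],
  rot=[
    [0, 0, 0],
    [0, 0, 0],
    [0, 0, 0],
  ],
)

```text
t: 4.3
tcp_pos: [449.1, -285.7, 170.3]
tcp_rot: [3.132, -0.002, 0.736]
force: [0.2, -0.6, -0.1]
gripper_width: 87.7
```

```bash
cd .;python3 plan.py 448 -279 59 3.14159 0 0.747
python3 - <<'E'
from h import *
a=vision.grab_frame("scene")[170:320,260:460];b=vision.grab_frame("top")[150:290,300:460]
a=cv2.resize(a,None,fx=3,fy=3);b=cv2.resize(b,(a.shape[1]*0+514,450))
cv2.imwrite("pics/g1.png",cv2.resize(np.hstack([a,b]),None,fx=.7,fy=.7)[:,:,::-1])
E
```

```text
t 4.3 tcp [ 449.1 -285.7  170.3] [ 3.132 -0.002  0.736] F [ 0.2 -0.6 -0.1] w 87.7 q [-0.59  0.35  1.88 -0.    0.9   0.25]
travel [[0.0014, -0.0027, 0.0449], [0.0015, -0.0023, 0.0449], [0.0007, -0.0011, 0.0215]]
rot [[0.009, -0.002, -0.011], [-0.0, 0.0, 0.0], [0.0, 0.0, 0.0]]
```

View pics/g1.png

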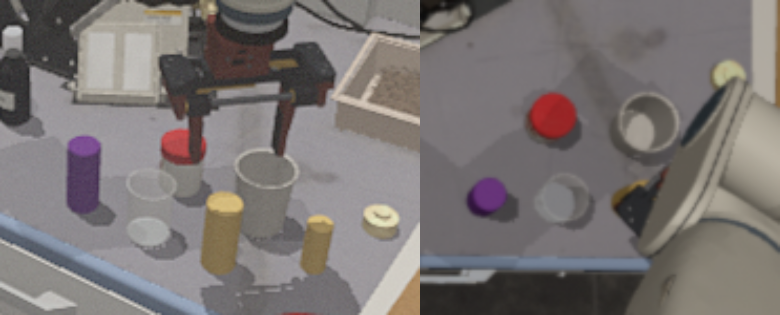

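The gripper is above the slug (scene crop (222,230)), with fingers at (195,130) and (282,130). The TCP is 7 mm off in y, so I'll correct that and go down.

Emit:
carry_out(
  gripper=[1, 1, 1],
  travel=[
    [0.004, -0.006, 0.02],
    [0, 0, 0.025],
    [0, 0, 0],
  ],
  rot=[
    [0.009, -0.002, -0.011],
    [0, 0, 0],
    [0, 0, 0],
  ],
)

```text
t: 4.7
tcp_pos: [453.6, -280.7, 133.1]
tcp_rot: [3.128, -0.004, 0.749]
force: [-0.1, 0.2, 0.1]
gripper_width: 87.9
```

```bash
cd .;python3 plan.py 448 -279 59 3.14159 0 0.747
python3 - <<'E'
from h import *
a=vision.grab_frame("scene")[200:310,280:440]
cv2.imwrite("pics/g2.png",cv2.resize(a,None,fx=4,fy=4,interpolation=2)[:,:,::-1])
E
```

```text
t 4.7 tcp [ 453.6 -280.7  133.1] [ 3.128 -0.004  0.749] F [-0.1  0.2  0.1] w 87.9 q [-0.58  0.41  1.9   0.    0.81  0.24]
travel [[-0.0019, -0.0036, 0.0448], [-0.0012, -0.002, 0.0292]]
rot [[0.013, -0.004, 0.002], [0.0, 0.0, 0.0]]
```

View pics/g2.png

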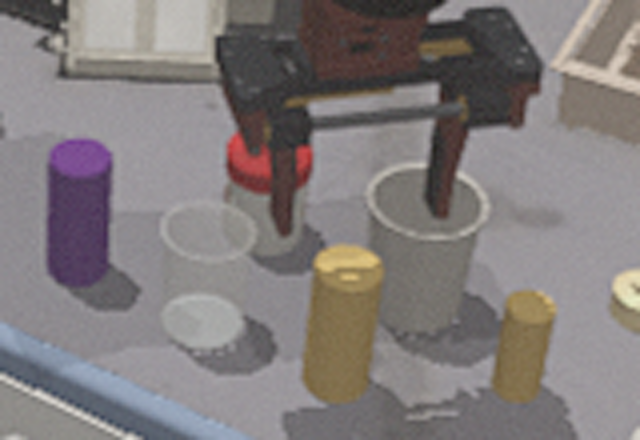

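Emit:
carry_out(
  gripper=[1, 1, 1, 1],
  travel=[
    [-0.003, -0.005, 0.025],
    [0, 0, 0.025],
    [0, 0, 0.015],
    [0, 0, 0],
  ],
  rot=[
    [0.013, -0.004, 0],
    [0, 0, 0],
    [0, 0, 0],
    [0, 0, 0],
  ],
)

```text
t: 5.15
tcp_pos: [455.3, -283.0, 76.5]
tcp_rot: [3.126, -0.003, 0.751]
force: [-0.1, -0.2, -0.4]
gripper_width: 87.7
```

```bash
cd .;python3 plan.py 448 -279 59 3.14159 0 0.747
python3 - <<'E'
from h import *
a=vision.grab_frame("scene")[200:310,280:440]
print(proj("scene",[readout.observe()["tcp_pos"]])-[280,200])
cv2.imwrite("pics/g3.png",cv2.resize(a,None,fx=4,fy=4,interpolation=2)[:,:,::-1])
E
```

```text
t 5.15 tcp [ 455.3 -283.    76.5] [ 3.126 -0.003  0.751] F [-0.1 -0.2 -0.4] w 87.7 q [-0.58  0.51  1.92 -0.    0.69  0.24]
travel [[-0.0027, -0.0082, 0.0174]]
rot [[0.016, -0.004, 0.004]]
[[89.236 70.794]]
```

View pics/g3.png

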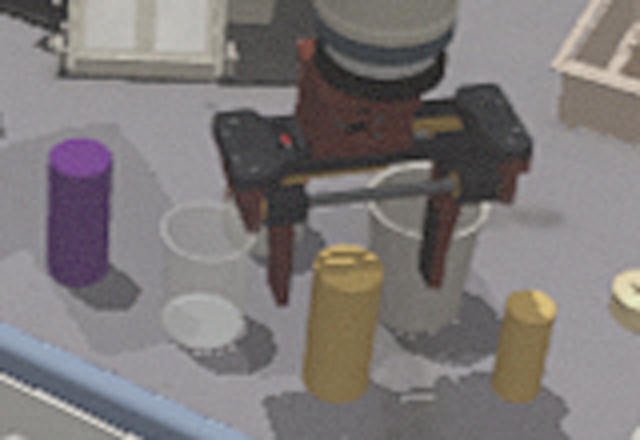

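Emit:
carry_out(
  gripper=[1, 1, 1],
  travel=[
    [-0.003, -0.008, 0.01],
    [0, 0, 0.005],
    [0, 0, 0],
  ],
  rot=[
    [0.016, -0.004, 0],
    [0, 0, 0],
    [0, 0, 0],
  ],
)

```text
t: 5.5
tcp_pos: [449.6, -280.5, 64.2]
tcp_rot: [3.137, -0.001, 0.751]
force: [-0.5, -0.4, -0.3]
gripper_width: 88.1
```

```bash
cd .;python3 plan.py 448 -279 59 3.14159 0 0.747
```

```text
t 5.5 tcp [ 449.6 -280.5   64.2] [ 3.137 -0.001  0.751] F [-0.5 -0.4 -0.3] w 88.1 q [-0.58  0.53  1.93 -0.    0.68  0.24]
travel [[-0.0001, -0.0022, 0.0052]]
rot [[0.004, -0.001, 0.004]]
```

Centred within 2 mm, so I'll close.

Emit:
carry_out(
  gripper=[0.4, 0.3, 0.3, 0.3, 0.3],
  travel=[
    [0, -0.002, 0.005],
    [0, 0, 0],
    [0, 0, 0],
    [0, 0, 0],
    [0, 0, 0],
  ],
  rot=[
    [0.004, 0, 0],
    [0, 0, 0],
    [0, 0, 0],
    [0, 0, 0],
    [0, 0, 0],
  ],
  newtons=25,
)

```text
t: 6.0
tcp_pos: [448.5, -279.2, 59.5]
tcp_rot: [3.141, -0.001, 0.751]
force: [-0.1, -0.1, -0.2]
gripper_width: 51.3
```

```bash
cd .;python3 plan.py 448 -279 240 3.14159 0 0.747
python3 - <<'E'
from h import *
a=vision.grab_frame("scene")[200:310,280:440]
cv2.imwrite("pics/g4.png",cv2.resize(a,None,fx=4,fy=4,interpolation=2)[:,:,::-1])
E
```

```text
t 6.0 tcp [ 448.5 -279.2   59.5] [ 3.141 -0.001  0.751] F [-0.1 -0.1 -0.2] w 51.3 q [-0.58  0.53  1.94  0.    0.67  0.24]
travel [[-0.0, -0.0001, -0.045], [-0.0001, -0.0001, -0.045], [-0.0001, -0.0001, -0.045], [-0.0001, -0.0001, -0.045], [-0.0, -0.0, -0.0005]]
rot [[0.001, -0.001, 0.004], [0.0, -0.0, -0.0], [0.0, 0.0, 0.0], [0.0, 0.0, 0.0], [0.0, 0.0, 0.0]]
```

View pics/g4.png

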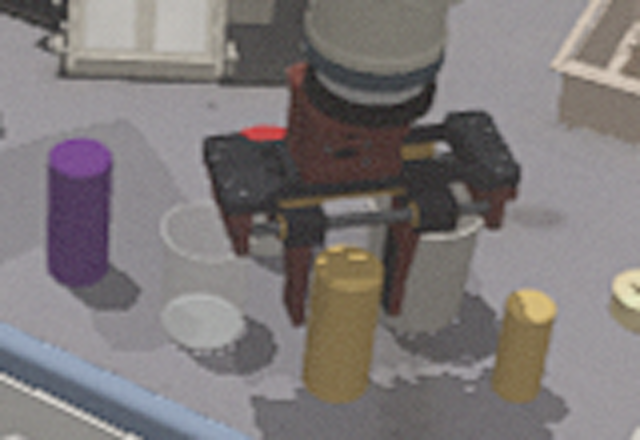

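Emit:
carry_out(
  gripper=[0.3, 0.3, 0.3, 0.3],
  travel=[
    [0, 0, 0],
    [0, 0, 0],
    [0, 0, 0],
    [0, 0, 0],
  ],
  rot=[
    [0, 0, 0],
    [0, 0, 0],
    [0, 0, 0],
    [0, 0, 0],
  ],
)

```text
t: 6.45
tcp_pos: [448.5, -279.2, 59.5]
tcp_rot: [3.141, -0.001, 0.751]
force: [0.5, 0.1, 0.1]
gripper_width: 42.3
```

Emit:
carry_out(
  gripper=[0.3, 0.3, 0.3, 0.3, 0.3],
  travel=[
    [0, 0, -0.015],
    [0, 0, -0.03],
    [0, 0, -0.04],
    [0, 0, -0.045],
    [0, 0, -0.045],
  ],
  rot=[
    [0, 0, 0],
    [0, 0, 0],
    [0, 0, 0],
    [0, 0, 0],
    [0, 0, 0],
  ],
)

```text
t: 6.95
tcp_pos: [444.1, -276.5, 233.0]
tcp_rot: [-3.126, 0.003, 0.751]
force: [1.1, -0.8, -0.9]
gripper_width: 42.4
```

```bash
cd .;python3 plan.py 420 60 250 3.14159 0 0.747
python3 - <<'E'
from h import *
a=vision.grab_frame("scene")[150:310,280:440]
cv2.imwrite("pics/g5.png",cv2.resize(a,None,fx=3.5,fy=3.5,interpolation=2)[:,:,::-1])
E
```

```text
t 6.95 tcp [ 444.1 -276.5  233. ] [-3.126  0.003  0.751] F [ 1.1 -0.8 -0.9] w 42.4 q [-0.58  0.27  1.83  0.    1.05  0.24]
travel [[0.0282, -0.035, -0.0018], [0.0281, -0.0351, -0.0023], [0.0281, -0.0351, -0.0023], [0.0281, -0.0351, -0.0023], [0.0281, -0.0351, -0.0023]]
rot [[-0.015, 0.003, 0.004], [0.0, 0.0, 0.0], [0.0, -0.0, 0.0], [0.0, -0.0, -0.0], [-0.0, 0.0, -0.0]]
```

View pics/g5.png

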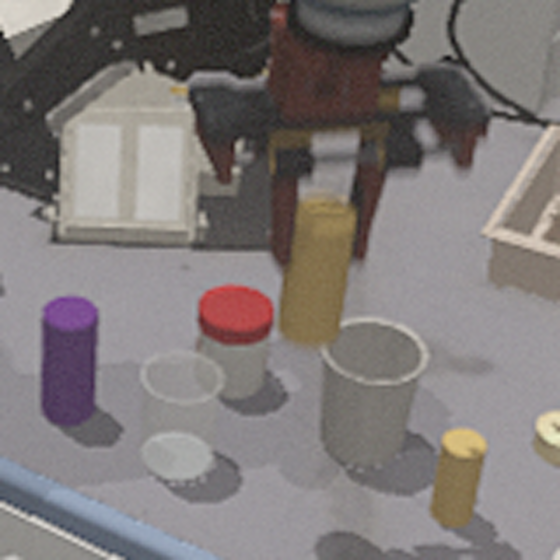

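The slug is held at crop (320,270), upright, and the bystanders are undisturbed. Now carrying it to the box.

Emit:
carry_out(
  gripper=[0.3, 0.3, 0.3, 0.3, 0.3],
  travel=[
    [0.02, -0.025, -0.003],
    [0.028, -0.035, -0.003],
    [0.028, -0.035, -0.003],
    [0.028, -0.035, -0.003],
    [0.028, -0.035, -0.003],
  ],
  rot=[
    [-0.015, 0.003, 0.004],
    [0, 0, 0],
    [0, 0, 0],
    [0, 0, 0],
    [0, 0, 0],
  ],
)

```text
t: 7.5
tcp_pos: [434.5, -67.4, 257.7]
tcp_rot: [3.119, -0.007, 0.737]
force: [1.1, 0.9, -1.1]
gripper_width: 41.8
```

```bash
cd .;python3 plan.py 430 120 250 3.14159 0 0.747
```

```text
t 7.5 tcp [434.5 -67.4 257.7] [ 3.119 -0.007  0.737] F [ 1.1  0.9 -1.1] w 41.8 q [-0.17  0.09  2.   -0.01  1.03  0.66]
travel [[0.0294, -0.034, 0.0013], [0.0297, -0.0337, 0.0018], [0.0297, -0.0337, 0.0018], [0.0297, -0.0337, 0.0018], [0.005, -0.0057, 0.0003]]
rot [[0.023, -0.007, -0.01], [-0.0, 0.0, 0.0], [0.0, 0.0, 0.0], [0.0, -0.0, -0.0], [0.0, 0.0, 0.0]]
```

Emit:
carry_out(
  gripper=[0.3, 0.3, 0.3, 0.3, 0.3],
  travel=[
    [0.029, -0.034, 0.001],
    [0.03, -0.034, 0.001],
    [0.03, -0.034, 0.001],
    [0.03, -0.034, 0.001],
    [0.02, -0.015, 0.001],
  ],
  rot=[
    [0.023, -0.007, -0.01],
    [0, 0, 0],
    [0, 0, 0],
    [0, 0, 0],
    [0, 0, 0],
  ],
)

```text
t: 8.0
tcp_pos: [431.5, 147.6, 252.3]
tcp_rot: [3.141, -0.002, 0.748]
force: [0.4, -0.1, -1.3]
gripper_width: 42.1
```

```bash
cd .;python3 plan.py 502 282 230 3.14159 0 0.747 5 40
```

```text
t 8.0 tcp [431.5 147.6 252.3] [ 3.141 -0.002  0.748] F [ 0.4 -0.1 -1.3] w 42.1 q [0.3  0.13 1.96 0.   1.05 1.13]
travel [[0.0373, -0.0132, 0.0059], [0.0373, -0.0132, 0.0058], [0.0373, -0.0132, 0.0058], [0.0312, -0.0111, 0.0049]]
rot [[0.001, -0.002, 0.001], [0.0, 0.0, 0.0], [0.0, -0.0, -0.0], [0.0, 0.0, 0.0]]
```

Emit:
carry_out(
  gripper=[0.3, 0.3, 0.3, 0.3, 0.3],
  travel=[
    [0.037, -0.013, 0.005],
    [0.037, -0.013, 0.005],
    [0.037, -0.013, 0.005],
    [0.02, -0.007, 0.002],
    [0, 0, 0],
  ],
  rot=[
    [0, 0, 0],
    [0, 0, 0],
    [0, 0, 0],
    [0, 0, 0],
    [0, 0, 0],
  ],
)

```text
t: 8.5
tcp_pos: [496.4, 279.6, 233.3]
tcp_rot: [3.141, -0.002, 0.754]
force: [-0.4, -0.9, -1.5]
gripper_width: 41.9
```

```bash
cd .;python3 plan.py 502 282 66 3.14159 0 0.747 5 40
python3 - <<'E'
from h import *
a=cv2.resize(vision.grab_frame("scene")[90:240,120:290],None,fx=3,fy=3);b=cv2.resize(vision.grab_frame("top")[140:290,130:300],None,fx=3,fy=3)
cv2.imwrite("pics/b1.png",cv2.resize(np.hstack([a,b]),None,fx=.78,fy=.78)[:,:,::-1])
E
```

```text
t 8.5 tcp [496.4 279.6 233.3] [ 3.141 -0.002  0.754] F [-0.4 -0.9 -1.5] w 41.9 q [ 0.49  0.33  1.75 -0.    1.06  1.31]
travel [[0.0013, 0.0005, 0.04], [0.0014, 0.0005, 0.04], [0.0014, 0.0005, 0.04], [0.0014, 0.0005, 0.04], [0.0003, 0.0001, 0.0074]]
rot [[0.001, -0.002, 0.007], [0.0, -0.0, -0.0], [-0.0, 0.0, 0.0], [0.0, 0.0, 0.0], [0.0, 0.0, 0.0]]
```

View pics/b1.png

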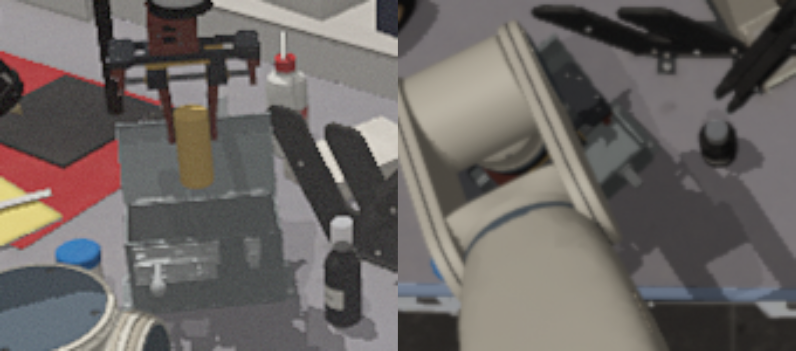

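The slug hangs above the box opening at crop (195,150). Going down in stages.

Emit:
carry_out(
  gripper=[0.3, 0.3, 0.3, 0.3],
  travel=[
    [0.006, 0.002, 0.03],
    [0, 0, 0.035],
    [0, 0, 0.025],
    [0, 0, 0],
  ],
  rot=[
    [0, 0, 0],
    [0, 0, 0],
    [0, 0, 0],
    [0, 0, 0],
  ],
)

```text
t: 9.0
tcp_pos: [500.0, 275.5, 143.1]
tcp_rot: [3.14, -0.002, 0.75]
force: [-1.0, -0.6, -1.1]
gripper_width: 41.9
```

```bash
cd .;python3 plan.py 502 282 66 3.14159 0 0.747 5 30
python3 - <<'E'
from h import *
a=cv2.resize(vision.grab_frame("scene")[120:230,140:260],None,fx=5,fy=5)
cv2.imwrite("pics/b2.png",a[:,:,::-1])
E
```

```text
t 9.0 tcp [500.  275.5 143.1] [ 3.14  -0.002  0.75 ] F [-1.  -0.6 -1.1] w 41.9 q [ 0.48  0.45  1.81 -0.    0.88  1.31]
travel [[0.0022, -0.0014, 0.0299], [0.0023, -0.0013, 0.0299], [0.0013, -0.0008, 0.0173]]
rot [[0.002, -0.002, 0.003], [-0.0, -0.0, -0.0], [0.0, 0.0, 0.0]]
```

View pics/b2.png

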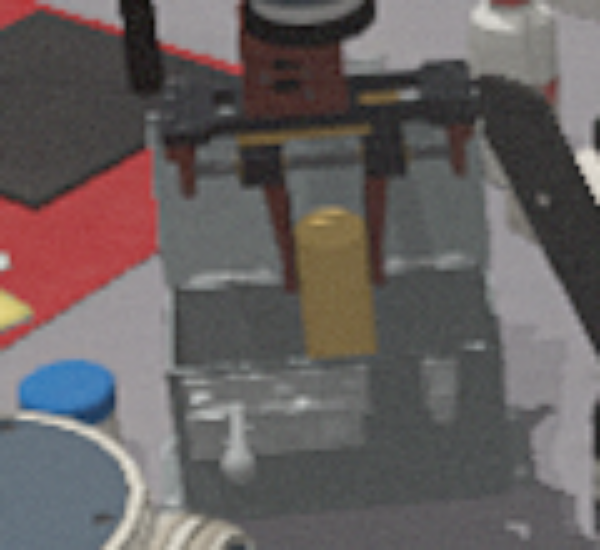

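Emit:
carry_out(
  gripper=[0.3, 0.3, 0.3, 0.3],
  travel=[
    [0.006, -0.002, 0.025],
    [0, 0, 0.025],
    [0, 0, 0.015],
    [0, 0, 0],
  ],
  rot=[
    [0, 0, 0],
    [0, 0, 0],
    [0, 0, 0],
    [0, 0, 0],
  ],
)

```text
t: 9.45
tcp_pos: [508.1, 281.2, 85.5]
tcp_rot: [3.136, -0.014, 0.747]
force: [-0.2, -0.5, -0.7]
gripper_width: 42.2
```

```bash
cd .;python3 plan.py 502 282 64 3.14159 0 0.747 5 30
```

```text
t 9.45 tcp [508.1 281.2  85.5] [ 3.136 -0.014  0.747] F [-0.2 -0.5 -0.7] w 42.2 q [ 0.49  0.54  1.82 -0.    0.76  1.31]
travel [[-0.0042, -0.0048, 0.0214]]
rot [[0.005, -0.014, 0.0]]
```

Emit:
carry_out(
  gripper=[0.3, 0.3, 0.3, 0.3],
  travel=[
    [-0.003, -0.003, 0.01],
    [0, 0, 0.007],
    [0, 0, 0.003],
    [0, 0, 0],
  ],
  rot=[
    [0.004, -0.012, 0],
    [0, 0, 0],
    [0, 0, 0],
    [0, 0, 0],
  ],
)

```text
t: 9.85
tcp_pos: [505.7, 282.1, 67.7]
tcp_rot: [3.139, -0.006, 0.747]
force: [0.3, -0.6, -1.3]
gripper_width: 42.3
```

```bash
cd .;python3 plan.py 502 282 64 3.14159 0 0.747 5 30
```

```text
t 9.85 tcp [505.7 282.1  67.7] [ 3.139 -0.006  0.747] F [ 0.3 -0.6 -1.3] w 42.3 q [ 0.49  0.57  1.82 -0.    0.74  1.31]
travel [[-0.0028, -0.0025, 0.0037]]
rot [[0.002, -0.006, -0.0]]
```

Emit:
carry_out(
  gripper=[0.3, 0.3, 0.3],
  travel=[
    [0, 0, 0.003],
    [0, 0, 0.0015],
    [0, 0, 0.0015],
  ],
  rot=[
    [0.002, -0.006, 0],
    [0, 0, 0],
    [0, 0, 0],
  ],
)

```text
t: 10.15
tcp_pos: [506.7, 282.6, 63.3]
tcp_rot: [3.141, -0.001, 0.747]
force: [-4.7, -3.7, 23.7]
gripper_width: 41.9
```

Seated (23 N upward at z 63.3, the expected height). Releasing.

Emit:
carry_out(
  gripper=[0.75, 0.75, 0.75, 0.75, 0.75],
  travel=[
    [0, 0, -0.001],
    [0, 0, 0],
    [0, 0, 0],
    [0, 0, 0],
    [0, 0, 0],
  ],
  rot=[
    [0, 0, 0],
    [0, 0, 0],
    [0, 0, 0],
    [0, 0, 0],
    [0, 0, 0],
  ],
)

```text
t: 10.65
tcp_pos: [507.4, 283.0, 65.1]
tcp_rot: [3.14, -0.003, 0.747]
force: [0.4, -0.1, -0.3]
gripper_width: 66.0
```

Emit:
carry_out(
  gripper=[0.75, 0.75, 0.75, 0.75, 0.75],
  travel=[
    [0, 0, -0.01],
    [0, 0, -0.03],
    [0, 0, -0.04],
    [0, 0, -0.045],
    [0, 0, -0.045],
  ],
  rot=[
    [0, 0, 0],
    [0, 0, 0],
    [0, 0, 0],
    [0, 0, 0],
    [0, 0, 0],
  ],
)

```text
t: 11.15
tcp_pos: [502.9, 280.7, 235.5]
tcp_rot: [-3.139, 0.012, 0.747]
force: [0.7, 0.9, 0.4]
gripper_width: 65.9
```

```bash
cd .;python3 plan.py 502 282 340 3.14159 0 0.747 5 45
python3 - <<'E'
from h import *
a=cv2.resize(vision.grab_frame("scene")[120:230,140:260],None,fx=5,fy=5)
cv2.imwrite("pics/b3.png",a[:,:,::-1])
E
```

```text
t 11.15 tcp [502.9 280.7 235.5] [-3.139  0.012  0.747] F [0.7 0.9 0.4] w 65.9 q [ 0.49  0.34  1.72 -0.    1.09  1.31]
travel [[-0.0004, -0.0008, -0.045], [0.0001, -0.0007, -0.045], [0.0, -0.0002, -0.0145]]
rot [[-0.003, 0.012, -0.0], [-0.0, -0.0, -0.0], [0.0, -0.0, 0.0]]
```

View pics/b3.png

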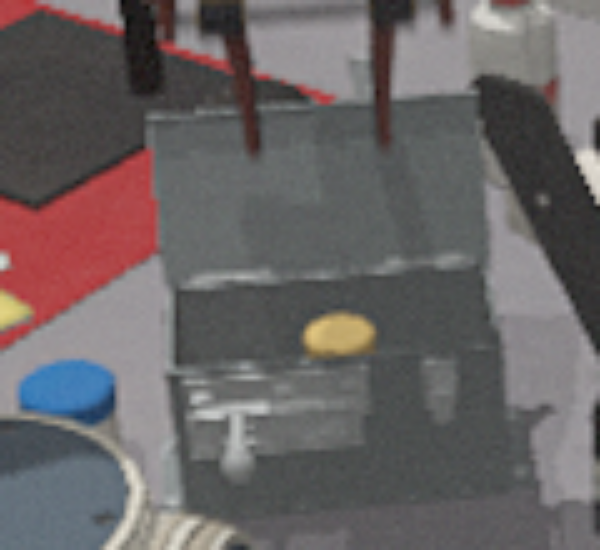

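The slug stands in the box (its top at crop (340,335), just under the rim). Now up and over behind the lid. The tool's x axis lies along the box's x.

Emit:
carry_out(
  gripper=[0, 0, 0, 0, 0],
  travel=[
    [0, 0, -0.035],
    [0.01, -0.01, -0.03],
    [0.04, -0.015, 0],
    [0.04, -0.015, 0],
    [0.035, 0, 0],
  ],
  rot=[
    [0, 0.01, 0],
    [0, 0, 0],
    [0, 0, 0],
    [0, 0, 0],
    [0, 0, 0],
  ],
)

```text
t: 11.7
tcp_pos: [571.7, 398.0, 323.5]
tcp_rot: [3.139, -0.022, 0.744]
force: [-0.5, -0.3, 0.1]
gripper_width: 29.4
```

```bash
cd .;python3 plan.py 572 402 290 3.14159 0 0.747 5 45
```

```text
t 11.7 tcp [571.7 398.  323.5] [ 3.139 -0.022  0.744] F [-0.5 -0.3  0.1] w 29.4 q [0.59 0.43 1.38 0.   1.31 1.42]
travel [[0.0022, -0.0028, 0.0336]]
rot [[0.003, -0.022, -0.003]]
```

Emit:
carry_out(
  gripper=[0, 0, 0, 0, 0],
  travel=[
    [0.003, -0.003, 0.035],
    [0, 0, 0.035],
    [0, 0, 0.035],
    [0, 0, 0.02],
    [0, 0, 0],
  ],
  rot=[
    [0.003, -0.022, 0],
    [0, 0, 0],
    [0, 0, 0],
    [0, 0, 0],
    [0, 0, 0],
  ],
)

```text
t: 12.2
tcp_pos: [576.1, 408.1, 197.7]
tcp_rot: [3.141, -0.007, 0.747]
force: [0.5, 0.1, -0.2]
gripper_width: 1.0
```

```bash
cd .;python3 plan.py 572 402 187 3.14159 0 0.747 5 45
python3 - <<'E'
from h import *
a=cv2.resize(vision.grab_frame("scene")[70:230,120:290],None,fx=3,fy=3);b=cv2.resize(vision.grab_frame("top")[130:290,110:280],None,fx=3,fy=3)
cv2.imwrite("pics/l1.png",cv2.resize(np.hstack([a,b]),None,fx=.78,fy=.78)[:,:,::-1])
E
```

```text
t 12.2 tcp [576.1 408.1 197.7] [ 3.141 -0.007  0.747] F [ 0.5  0.1 -0.2] w 1.0 q [0.6  0.56 1.46 0.   1.11 1.42]
travel [[-0.0073, 0.0017, 0.0107]]
rot [[0.001, -0.007, -0.0]]
```

View pics/l1.png

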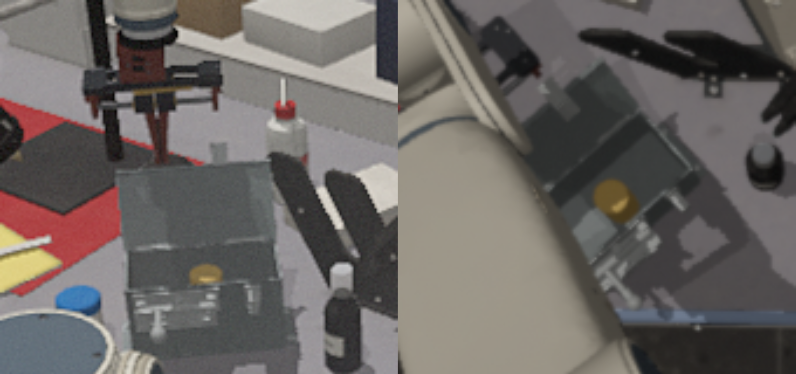

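The fingers are behind the open lid (scene crop (158,150)), clear of the staple at (220,150). The slug stands inside at the top view's (615,200). Pushing forward.

Emit:
carry_out(
  gripper=[0, 0, 0, 0, 0],
  travel=[
    [-0.015, 0, 0.01],
    [-0.02, 0, 0],
    [-0.02, 0, 0],
    [-0.02, 0, 0],
    [-0.015, 0, 0],
  ],
  rot=[
    [0, -0.007, 0],
    [0, 0, 0],
    [0, 0, 0],
    [0, 0, 0],
    [0, 0, 0],
  ],
)

```text
t: 12.8
tcp_pos: [519.0, 353.1, 203.2]
tcp_rot: [3.137, -0.033, 0.747]
force: [1.6, 2.0, -0.6]
gripper_width: 0.6
```

```bash
cd .;python3 plan.py 481 317 188 3.14159 0 0.747 5 25
python3 - <<'E'
from h import *
a=cv2.resize(vision.grab_frame("scene")[70:230,120:290],None,fx=3,fy=3);b=cv2.resize(vision.grab_frame("top")[130:290,110:280],None,fx=3,fy=3)
cv2.imwrite("pics/l2.png",cv2.resize(np.hstack([a,b]),None,fx=.78,fy=.78)[:,:,::-1])
E
```

```text
t 12.8 tcp [519.  353.1 203.2] [ 3.137 -0.033  0.747] F [ 1.6  2.  -0.6] w 0.6 q [0.58 0.43 1.66 0.   1.01 1.4 ]
travel [[-0.0242, 0.0003, 0.0062], [-0.024, 0.0003, 0.007], [-0.0044, 0.0001, 0.0013]]
rot [[0.005, -0.033, -0.0], [-0.0, 0.0, 0.0], [0.0, -0.0, 0.0]]
```

View pics/l2.png

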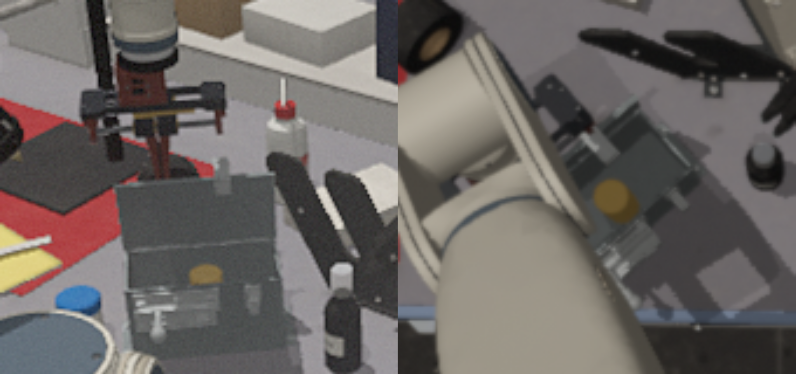

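Emit:
carry_out(
  gripper=[0, 0, 0, 0, 0],
  travel=[
    [-0.012, 0, 0.015],
    [-0.018, 0, 0.012],
    [-0.018, 0, 0.008],
    [-0.018, 0, 0.005],
    [0, 0, 0],
  ],
  rot=[
    [0.004, -0.03, 0],
    [0, 0, 0],
    [0, 0, 0],
    [0, 0, 0],
    [0, 0, 0],
  ],
)

```text
t: 13.4
tcp_pos: [474.4, 310.4, 164.3]
tcp_rot: [3.14, -0.009, 0.747]
force: [-0.2, -0.1, -0.1]
gripper_width: 1.0
```

```bash
cd .;python3 plan.py 481 317 178 3.14159 0 0.747 5 25
python3 - <<'E'
from h import *
a=cv2.resize(vision.grab_frame("scene")[70:230,120:290],None,fx=3,fy=3);b=cv2.resize(vision.grab_frame("top")[130:290,110:280],None,fx=3,fy=3)
cv2.imwrite("pics/l3.png",cv2.resize(np.hstack([a,b]),None,fx=.78,fy=.78)[:,:,::-1])
E
```

```text
t 13.4 tcp [474.4 310.4 164.3] [ 3.14  -0.009  0.747] F [-0.2 -0.1 -0.1] w 1.0 q [ 0.56  0.41  1.81 -0.    0.91  1.38]
travel [[0.0094, -0.0004, -0.0136]]
rot [[0.002, -0.009, -0.0]]
```

View pics/l3.png

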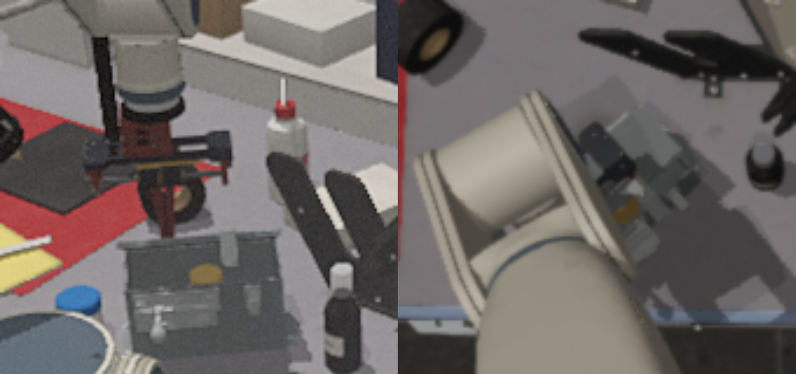

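The lid leans forward at about 0.75 rad, with the finger on its outer face. Now pushing down.

Emit:
carry_out(
  gripper=[0, 0, 0, 0],
  travel=[
    [-0.008, 0, 0.014],
    [-0.006, 0, 0.012],
    [-0.004, 0, 0.008],
    [0, 0, 0],
  ],
  rot=[
    [0.002, -0.009, 0],
    [0, 0, 0],
    [0, 0, 0],
    [0, 0, 0],
  ],
)

```text
t: 13.9
tcp_pos: [465.4, 301.2, 129.1]
tcp_rot: [3.141, -0.005, 0.747]
force: [0.0, 0.6, -0.2]
gripper_width: 0.7
```

```bash
cd .;python3 plan.py 459 297 114 3.14159 0 0.747 5 25
python3 - <<'E'
from h import *
a=cv2.resize(vision.grab_frame("scene")[110:230,140:280],None,fx=5,fy=5)
cv2.imwrite("pics/l4.png",a[:,:,::-1])
E
```

```text
t 13.9 tcp [465.4 301.2 129.1] [ 3.141 -0.005  0.747] F [ 0.   0.6 -0.2] w 0.7 q [0.55 0.45 1.85 0.   0.83 1.38]
travel [[-0.0077, -0.0013, 0.0151]]
rot [[0.001, -0.005, 0.0]]
```

View pics/l4.png

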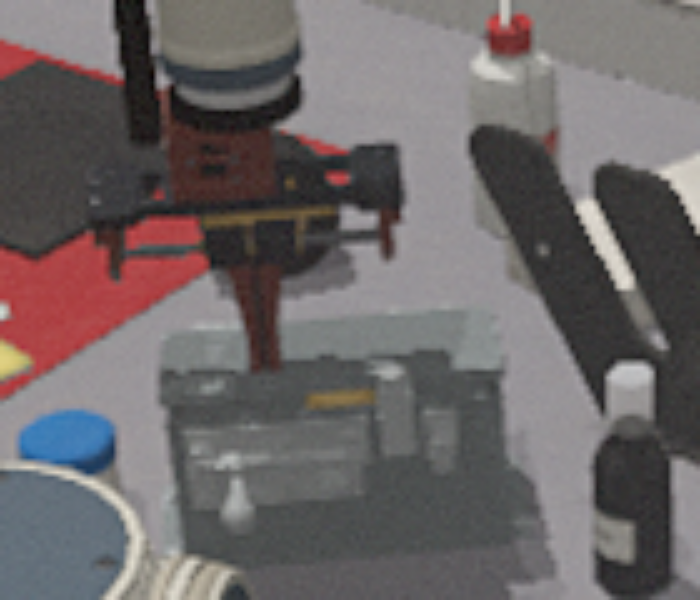

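Nearly shut, with the slug top still visible in the gap at (340,398). Pressing down the rest.

Emit:
carry_out(
  gripper=[0, 0, 0, 0],
  travel=[
    [-0.004, 0, 0.01],
    [-0.002, 0, 0.006],
    [0, 0, 0.004],
    [0, 0, 0.003],
  ],
  rot=[
    [0, -0.005, 0],
    [0, 0, 0],
    [0, 0, 0],
    [0, 0, 0],
  ],
)

```text
t: 14.35
tcp_pos: [462.9, 298.6, 113.6]
tcp_rot: [3.14, -0.003, 0.748]
force: [-11.4, -8.0, 40.9]
gripper_width: 0.3
```

Emit:
carry_out(
  gripper=[0, 0, 0, 0],
  travel=[
    [0, 0, -0.01],
    [0, 0, -0.03],
    [0, 0, -0.03],
    [0, 0, 0],
  ],
  rot=[
    [0, 0, 0],
    [0, 0, 0],
    [0, 0, 0],
    [0, 0, 0],
  ],
)

```text
t: 14.75
tcp_pos: [462.1, 298.0, 186.3]
tcp_rot: [3.14, -0.003, 0.748]
force: [1.0, 0.6, -0.2]
gripper_width: 0.6
```

Run:
```python
from h import *
a=cv2.resize(vision.grab_frame("scene")[110:230,140:280],None,fx=5,fy=5)
cv2.imwrite("pics/l5.png",a[:,:,::-1])
```

```text
(no output)
```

View pics/l5.png

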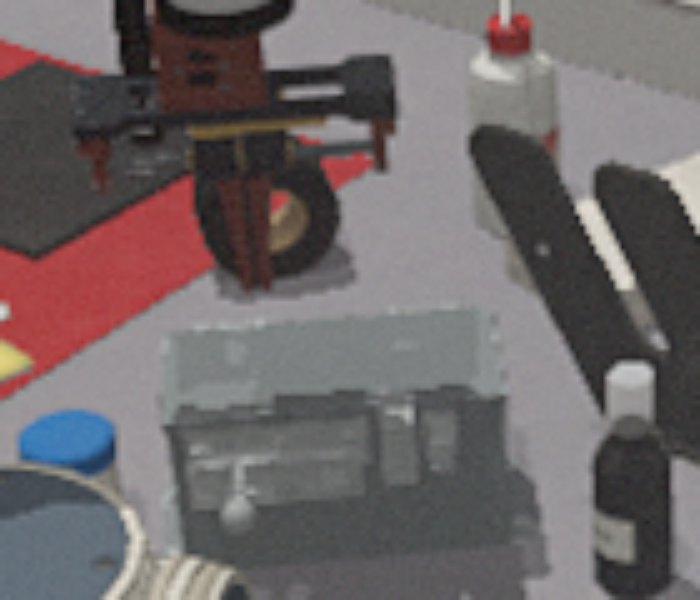

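The lid looks shut, with the staple hanging at (400,440) and the knob at (238,512). I'll check against the model.

```bash
sed -n 's/^p=.*//p' ov.py >/dev/null
python3 - <<'E'
from fit import *
p=[508,287.5,0,.747]
for z in(110,114,118,122):
  q=np.array([pts(p,(-54,s*102,z)) for s in(1,-1)]);print(z,(proj("scene",q)-[140,120-10]+.5)*5)
k=pts(p,(-121,60,88));print("knob",k,(proj("scene",k)-[140,110]+.5)*5)
for t in("top","scene"): vision.grab_frame(t)
S=nets.spot_point("scene","bolt_knob")[:2];T=nets.spot_point("top","bolt_knob")[:2];print(S,T)
E
python3 plan.py 379 250 150 3.14159 0 0.747
```

```text
110 [[166.088 429.049]
 [511.768 399.982]]
114 [[165.279 423.343]
 [511.484 394.307]]
118 [[164.469 417.619]
 [511.2   388.614]]
122 [[163.655 411.878]
 [510.914 382.905]]
knob [378.452 249.312  88.   ] [[242.873 518.251]]
[{'at': [185.6, 212.2], 'score': 0.68}] []
t 15.0 tcp [459.5 296.4 181.6] [-3.141  0.006  0.748] F [ 0.8  0.3 -0.3] w 0.5 q [ 0.55  0.37  1.83 -0.    0.95  1.38]
travel [[-0.0414, -0.0095, 0.0147], [-0.0415, -0.0095, 0.0145], [-0.0075, -0.0017, 0.0026]]
rot [[-0.0, 0.006, 0.001], [-0.0, -0.0, 0.0], [0.0, -0.0, -0.0]]
```

The lid's front edge sits at z≈114, as predicted for fully shut. The knob is at about (380,251,89). Approaching from above with the gripper open.

Emit:
carry_out(
  gripper=[0.75, 0.75, 0.75, 0.75, 0.75],
  travel=[
    [-0.035, -0.008, 0],
    [-0.035, -0.008, 0.005],
    [-0.018, -0.004, 0.01],
    [0, 0, 0],
    [0, 0, 0],
  ],
  rot=[
    [0, 0.006, 0],
    [0, 0, 0],
    [0, 0, 0],
    [0, 0, 0],
    [0, 0, 0],
  ],
)

```text
t: 15.5
tcp_pos: [377.1, 248.6, 161.2]
tcp_rot: [-3.14, 0.008, 0.748]
force: [0.0, 0.8, 0.6]
gripper_width: 37.3
```

```bash
cd .;python3 plan.py 380 250.7 69 3.14159 0 0.747 5 30
python3 - <<'E'
from h import *
a=cv2.resize(vision.grab_frame("scene")[110:230,140:280],None,fx=5,fy=5)
cv2.imwrite("pics/k1.png",a[:,:,::-1])
E
```

```text
t 15.5 tcp [377.1 248.6 161.2] [-3.14   0.008  0.748] F [0.  0.8 0.6] w 37.3 q [0.56 0.27 2.04 0.   0.84 1.38]
travel [[0.0014, 0.0002, 0.03], [0.0012, 0.0001, 0.03], [0.0012, 0.0001, 0.03], [0.0001, 0.0, 0.0022]]
rot [[-0.002, 0.008, 0.001], [0.0, 0.0, 0.0], [0.0, -0.0, -0.0], [-0.0, 0.0, -0.0]]
```

View pics/k1.png

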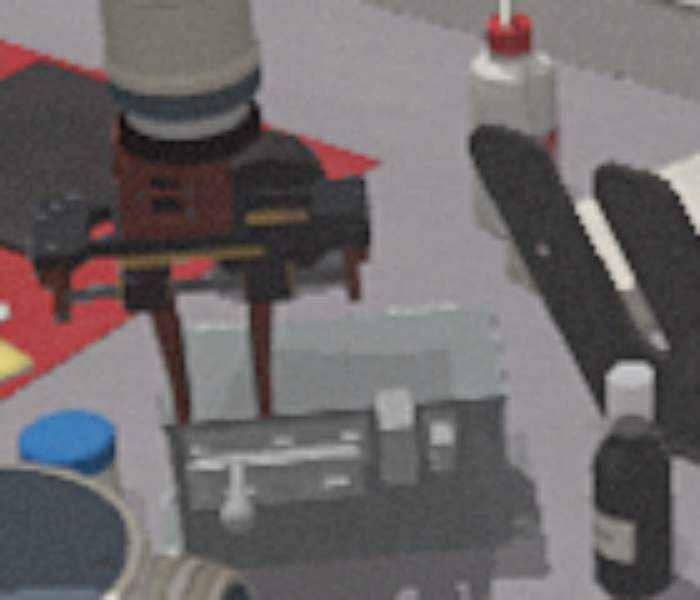

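Emit:
carry_out(
  gripper=[0.75, 0.75, 0.75, 0.75, 0.75],
  travel=[
    [0.003, 0, 0],
    [0, 0, 0.01],
    [0, 0, 0.025],
    [0, 0, 0.02],
    [0, 0, 0],
  ],
  rot=[
    [0, 0.008, 0],
    [0, 0, 0],
    [0, 0, 0],
    [0, 0, 0],
    [0, 0, 0],
  ],
)

```text
t: 16.05
tcp_pos: [385.0, 254.2, 104.4]
tcp_rot: [-3.141, -0.007, 0.747]
force: [-0.7, 0.3, -0.7]
gripper_width: 65.6
```

```bash
cd .;python3 plan.py 380 250.7 69 3.14159 0 0.747 5 30
python3 - <<'E'
from h import *
a=cv2.resize(vision.grab_frame("scene")[130:230,140:240],None,fx=6,fy=6)
cv2.imwrite("pics/k2.png",a[:,:,::-1])
E
```

```text
t 16.05 tcp [385.  254.2 104.4] [-3.141 -0.007  0.747] F [-0.7  0.3 -0.7] w 65.6 q [0.56 0.38 2.07 0.   0.69 1.38]
travel [[-0.0053, -0.0006, 0.0295], [-0.001, -0.0001, 0.0058]]
rot [[-0.001, -0.007, 0.0], [0.0, 0.0, 0.0]]
```

View pics/k2.png

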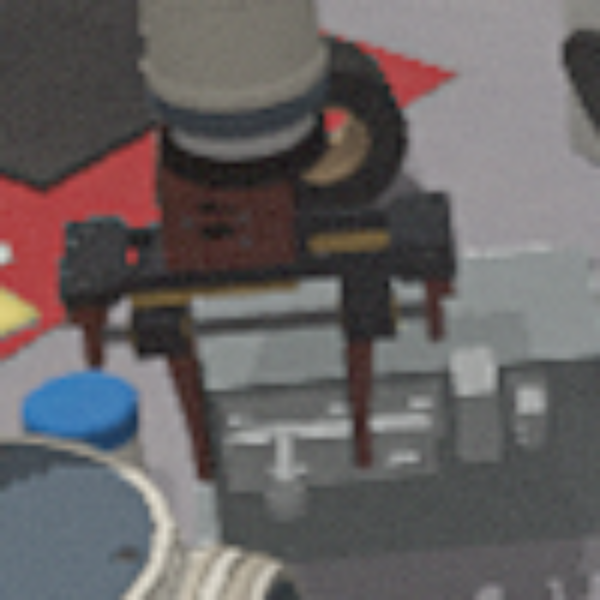

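The fingers, at (205,475) and (360,460), straddle the knob at (287,490).

Emit:
carry_out(
  gripper=[0.75, 0.75, 0.75, 0.75],
  travel=[
    [-0.008, 0, 0.015],
    [-0.002, 0, 0.012],
    [0, 0, 0.006],
    [0, 0, 0],
  ],
  rot=[
    [0, -0.007, 0],
    [0, 0, 0],
    [0, 0, 0],
    [0, 0, 0],
  ],
)

```text
t: 16.5
tcp_pos: [381.4, 249.7, 73.7]
tcp_rot: [3.141, -0.006, 0.747]
force: [0.6, -0.1, 0.6]
gripper_width: 66.1
```

```bash
cd .;python3 plan.py 380 250.7 69 3.14159 0 0.747 5 30
```

```text
t 16.5 tcp [381.4 249.7  73.7] [ 3.141 -0.006  0.747] F [ 0.6 -0.1  0.6] w 66.1 q [0.55 0.43 2.09 0.   0.61 1.38]
travel [[-0.0004, -0.0017, 0.0047]]
rot [[0.001, -0.006, 0.0]]
```

Emit:
carry_out(
  gripper=[0.75, 0.4, 0, 0, 0],
  travel=[
    [-0.001, -0.001, 0.005],
    [0, 0, 0],
    [0, 0, 0],
    [0, 0, 0],
    [0, 0, 0],
  ],
  rot=[
    [0, -0.006, 0],
    [0, 0, 0],
    [0, 0, 0],
    [0, 0, 0],
    [0, 0, 0],
  ],
  newtons=15,
)

```text
t: 17.0
tcp_pos: [381.8, 251.1, 70.5]
tcp_rot: [3.14, -0.004, 0.747]
force: [0.2, 0.5, -0.4]
gripper_width: 37.4
```

Emit:
carry_out(
  gripper=[0, 0, 0, 0, 0],
  travel=[
    [0, 0, 0],
    [0, 0, 0],
    [0, 0, 0],
    [0, 0, 0],
    [0, 0, 0],
  ],
  rot=[
    [0, 0, 0],
    [0, 0, 0],
    [0, 0, 0],
    [0, 0, 0],
    [0, 0, 0],
  ],
)

```text
t: 17.5
tcp_pos: [381.9, 251.2, 70.7]
tcp_rot: [3.14, -0.005, 0.747]
force: [0.2, 0.4, -0.4]
gripper_width: 18.9
```

```bash
cd .;python3 plan.py 380 250.7 69 3.14159 0 0.747 5 30
python3 - <<'E'
from h import *
a=cv2.resize(vision.grab_frame("scene")[130:230,140:240],None,fx=6,fy=6)
cv2.imwrite("pics/k3.png",a[:,:,::-1])
E
```

```text
t 17.5 tcp [381.9 251.2  70.7] [ 3.14  -0.005  0.747] F [ 0.2  0.4 -0.4] w 18.9 q [ 0.56  0.44  2.09 -0.    0.61  1.38]
travel [[-0.0018, -0.0009, 0.0017]]
rot [[0.001, -0.005, 0.0]]
```

View pics/k3.png

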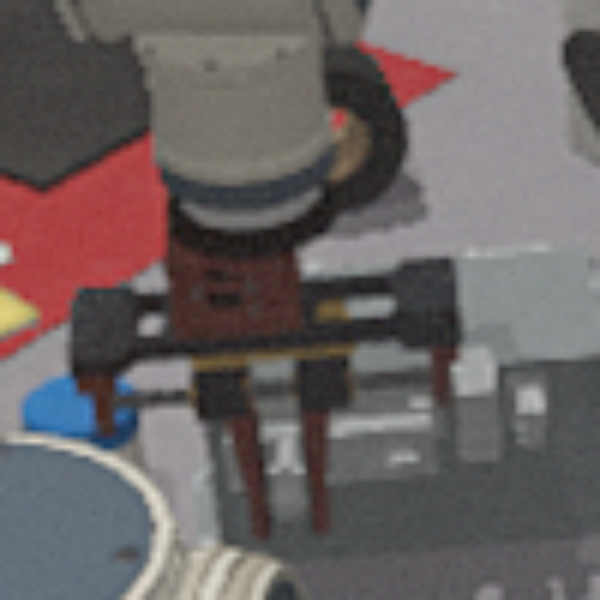

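Emit:
carry_out(
  gripper=[0, 0],
  travel=[
    [0, 0, 0],
    [0, 0, 0],
  ],
  rot=[
    [0, 0, 0],
    [0, 0, 0],
  ],
)

```text
t: 17.75
tcp_pos: [381.9, 251.2, 70.7]
tcp_rot: [3.14, -0.005, 0.747]
force: [-0.7, 0.7, 0.3]
gripper_width: 18.9
```

The grip holds on the ball at 18.9 mm. Swinging the handle up along its arc.

Emit:
carry_out(
  gripper=[0, 0, 0, 0, 0],
  travel=[
    [0.001, 0, -0.008],
    [0.002, 0, -0.008],
    [0.003, 0, -0.008],
    [0.004, 0, -0.007],
    [0, 0, 0],
  ],
  rot=[
    [0, 0, 0],
    [0, 0, 0],
    [0, 0, 0],
    [0, 0, 0],
    [0, 0, 0],
  ],
)

```text
t: 18.25
tcp_pos: [389.7, 258.5, 104.9]
tcp_rot: [3.14, -0.004, 0.747]
force: [-0.2, 0.0, -0.6]
gripper_width: 18.8
```

```bash
cd .;cat > bx.py <<'E'
from h import *
o=readout.observe();d=o["tcp_pos"]-np.array([508,287.5,0]);c,s=np.cos(.747),np.sin(.747)
x,y=c*d[0]+s*d[1],-s*d[0]+c*d[1]
print("box",round(x,1),round(y,1),"grasp z",round(d[2]+19,1),"ang",round(np.arctan2(d[2]+19-88,-66-x),2),"r",round(np.hypot(d[2]+19-88,-66-x),1),"w",round(o["gripper_width"],1),"F",o["force"],"rot",o["tcp_rot"],"t",o["t"])
E
python3 bx.py
python3 - <<'E'
from h import *
a=cv2.resize(vision.grab_frame("scene")[130:230,140:240],None,fx=6,fy=6)
cv2.imwrite("pics/k4.png",a[:,:,::-1])
E
```

```text
box -106.5 59.1 grasp z 123.9 ang 0.73 r 54.1 w 18.8 F [-0.199  0.049 -0.58 ] rot [ 3.14  -0.004  0.747] t 18.25
```

View pics/k4.png

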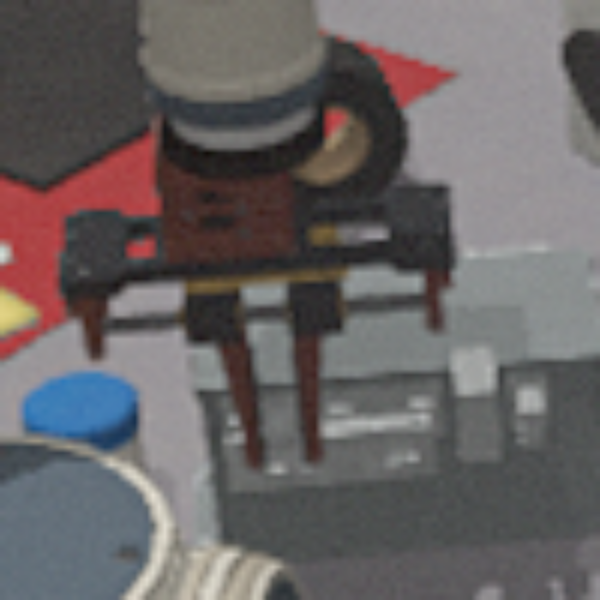

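The knob comes along: it no longer shows below, and r=54 at 0.73 rad. Continuing to about 1.15 rad.

Emit:
carry_out(
  gripper=[0, 0, 0, 0],
  travel=[
    [0.005, 0, -0.005],
    [0.006, 0, -0.004],
    [0.005, 0, -0.003],
    [0, 0, 0],
  ],
  rot=[
    [0, 0, 0],
    [0, 0, 0],
    [0, 0, 0],
    [0, 0, 0],
  ],
)

```text
t: 18.7
tcp_pos: [400.8, 268.9, 117.1]
tcp_rot: [3.14, -0.001, 0.747]
force: [-1.0, -0.8, 1.1]
gripper_width: 19.2
```

```bash
cd .;python3 bx.py
```

```text
box -91.3 59.2 grasp z 136.1 ang 1.09 r 54.4 w 19.2 F [-0.967 -0.82   1.07 ] rot [ 3.14  -0.001  0.747] t 18.7
```

Emit:
carry_out(
  gripper=[0, 0, 0, 0, 0],
  travel=[
    [0.0, 0.007, 0],
    [0, 0.01, 0],
    [0, 0.01, 0],
    [0, 0.008, 0],
    [0, 0, 0],
  ],
  rot=[
    [0, 0, 0],
    [0, 0, 0],
    [0, 0, 0],
    [0, 0, 0],
    [0, 0, 0],
  ],
)

```text
t: 19.2
tcp_pos: [426.1, 240.9, 116.7]
tcp_rot: [3.141, 0.001, 0.747]
force: [-1.4, 0.0, 1.9]
gripper_width: 18.5
```

```bash
cd .;python3 bx.py
python3 - <<'E'
from h import *
a=cv2.resize(vision.grab_frame("scene")[130:230,140:260],None,fx=6,fy=6)
cv2.imwrite("pics/k5.png",a[:,:,::-1])
E
```

```text
box -91.8 21.4 grasp z 135.7 ang 1.07 r 54.2 w 18.5 F [-1.392  0.042  1.916] rot [3.141 0.001 0.747] t 19.2
```

View pics/k5.png

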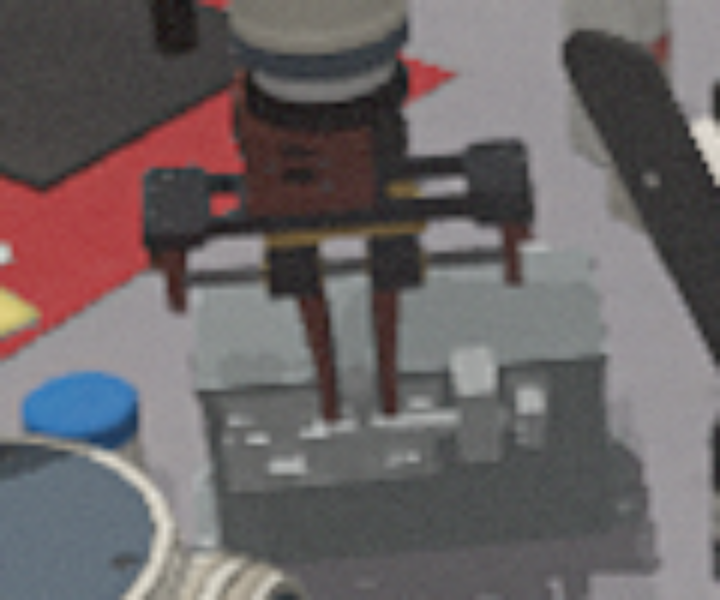

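The rod has slid with the handle; it enters the staple at (460,415). 17 mm remain.

Emit:
carry_out(
  gripper=[0, 0, 0, 0],
  travel=[
    [0, 0.007, 0],
    [0, 0.006, 0],
    [0, 0.002, 0],
    [0, 0, 0],
  ],
  rot=[
    [0, 0, 0],
    [0, 0, 0],
    [0, 0, 0],
    [0, 0, 0],
  ],
)

```text
t: 19.65
tcp_pos: [436.9, 229.0, 116.5]
tcp_rot: [3.141, 0.001, 0.747]
force: [-1.8, -0.5, 0.7]
gripper_width: 18.9
```

```bash
cd .;python3 bx.py
```

```text
box -91.9 5.4 grasp z 135.5 ang 1.07 r 54.2 w 18.9 F [-1.792 -0.497  0.746] rot [3.141 0.001 0.747] t 19.65
```

Emit:
carry_out(
  gripper=[0, 0, 0, 0, 0],
  travel=[
    [-0.006, 0.001, 0.004],
    [-0.006, 0, 0.005],
    [-0.005, 0, 0.006],
    [-0.002, 0, 0.004],
    [0, 0, 0],
  ],
  rot=[
    [0, 0, 0],
    [0, 0, 0],
    [0, 0, 0],
    [0, 0, 0],
    [0, 0, 0],
  ],
)

```text
t: 20.15
tcp_pos: [423.6, 216.3, 96.4]
tcp_rot: [-3.141, -0.004, 0.747]
force: [-0.7, 2.2, -0.8]
gripper_width: 18.8
```

```bash
cd .;python3 bx.py
```

```text
box -110.3 5.1 grasp z 115.4 ang 0.55 r 52.1 w 18.8 F [-0.695  2.19  -0.78 ] rot [-3.141 -0.004  0.747] t 20.15
```

Emit:
carry_out(
  gripper=[0, 0, 0, 0, 0],
  travel=[
    [-0.004, 0, 0.006],
    [-0.003, 0, 0.007],
    [-0.002, 0, 0.007],
    [-0.001, 0, 0.004],
    [0, 0, 0],
  ],
  rot=[
    [0, 0, 0],
    [0, 0, 0],
    [0, 0, 0],
    [0, 0, 0],
    [0, 0, 0],
  ],
)

```text
t: 20.65
tcp_pos: [417.7, 210.8, 70.9]
tcp_rot: [3.141, -0.009, 0.747]
force: [-0.0, 2.1, 5.6]
gripper_width: 19.0
```

```bash
cd .;python3 bx.py
```

```text
box -118.4 5.1 grasp z 89.9 ang 0.04 r 52.4 w 19.0 F [-0.036  2.078  5.572] rot [ 3.141 -0.009  0.747] t 20.65
```

The handle is level in the locking notch (grasp z 89.9, same as at the start, with 5 N from below). Releasing.

Emit:
carry_out(
  gripper=[0.6, 0.6, 0.6, 0.6, 0.6],
  travel=[
    [0, 0, 0],
    [0, 0, 0],
    [0, 0, 0],
    [0, 0, 0],
    [0, 0, 0],
  ],
  rot=[
    [0, 0, 0],
    [0, 0, 0],
    [0, 0, 0],
    [0, 0, 0],
    [0, 0, 0],
  ],
)

```text
t: 21.15
tcp_pos: [416.6, 209.2, 69.8]
tcp_rot: [3.141, -0.005, 0.748]
force: [0.7, 1.1, -0.3]
gripper_width: 52.4
```

Emit:
carry_out(
  gripper=[0.6, 0.6, 0.6, 0.6, 0.6],
  travel=[
    [0, 0, -0.01],
    [0, 0, -0.03],
    [0, 0, -0.045],
    [0, 0, -0.045],
    [0, 0, -0.03],
  ],
  rot=[
    [0, 0, 0],
    [0, 0, 0],
    [0, 0, 0],
    [0, 0, 0],
    [0, 0, 0],
  ],
)

```text
t: 21.65
tcp_pos: [413.0, 207.2, 233.5]
tcp_rot: [-3.139, 0.005, 0.748]
force: [0.5, 0.6, 0.5]
gripper_width: 53.4
```

Emit:
carry_out(
  gripper=[0.6, 0.6, 0.6, 0.6],
  travel=[
    [0, 0.04, 0],
    [0, 0.045, 0],
    [0, 0.045, 0],
    [0, 0, 0],
  ],
  rot=[
    [0, 0, 0],
    [0, 0, 0],
    [0, 0, 0],
    [0, 0, 0],
  ],
)

```text
t: 22.05
tcp_pos: [507.3, 111.0, 244.4]
tcp_rot: [3.136, -0.01, 0.753]
force: [-1.8, -0.0, -1.1]
gripper_width: 53.1
```

```bash
cd .;python3 bx.py
python3 - <<'E'
from fit import *
a=cv2.resize(vision.grab_frame("scene")[130:240,140:280],None,fx=5,fy=5)
p=[508,287.5,0,.747]
for y in(60,5):print((proj("scene",pts(p,(-121,y,88)))-[140,130]+.5)*5)
cv2.imwrite("pics/f1.png",a[:,:,::-1])
b=vision.grab_frame("top");cv2.imwrite("pics/f2.png",b[:,:,::-1])
E
```

```text
box -120.4 -129.0 grasp z 263.4 ang 1.27 r 183.6 w 53.1 F [-1.787 -0.048 -1.106] rot [ 3.136 -0.01   0.753] t 22.05
[[242.873 418.251]]
[[339.055 409.816]]
```

View pics/f1.png

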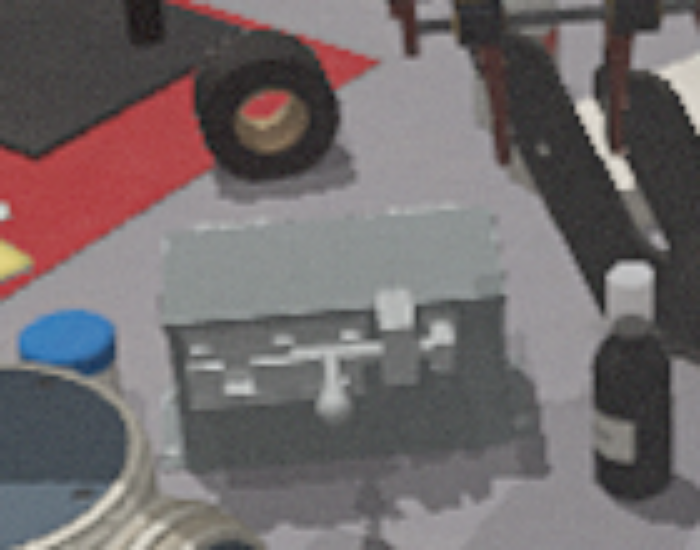

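View pics/f2.png

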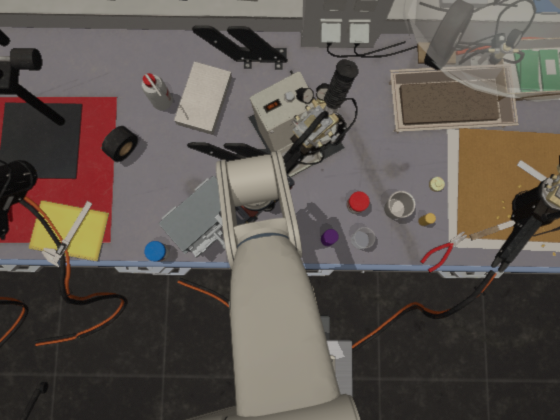

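The final picture shows the knob at (334,405). It has shifted 96 crop px from its start, against 96 predicted for 55 mm of travel, and at the same level offset. The rod runs through the staple at (400,345) into the keeper, the lid is shut, the bystanders are in place and the arm is clear. Handing in.

```bash
cd .;python3 bx.py; python3 -c "
from station import env; print(env.job_done())"
```

```text
box -121.2 -125.4 grasp z 262.5 ang 1.26 r 183.1 w 52.6 F [-1.482  0.891 -0.083] rot [ 3.139 -0.008  0.754] t 22.15
the job is handed in; nothing more can be done
None
```

I carried out the whole job and handed it in at about 22 s of the 72 s allowed; the hand-in gives no verdict.

**What I did:** I put the larger amber slug upright on the box floor, then pushed the lid over from behind and pressed it shut. I pinched the knob, lifted the handle to about 1.07 rad, slid the bolt about 54 mm and lowered the handle into the locking notch. Then I let go and moved clear.

**Last checks:**
- **Slug:** the floor pushed back at the expected height, and the slug stood upright in the picture after release. I could not see it again once the lid was shut.
- **Lid:** its front edge matched the height expected for fully shut, and looked unchanged in the last picture.
- **Bolt and handle:** the knob had moved 96 crop pixels, against 96 predicted for 55 mm of travel. The rod shows through the staple to the keeper, and the handle lies level.
- **Bystanders:** the beakers, red jar, blue jar and bottle all looked to be in their original places.

**Where checks disagreed:**
- **Box fit:** it left errors of up to about 2 pixels, and the knob sat about 2 mm from where the fit put it.
- **Lid force:** pressing the lid shut briefly showed 41 N on the wrist. The force came through the fingertips, not the gripper body, and was well under the 120 N wrist limit.

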